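# Balance a watch case on a bench balance

## Task

Weigh out the watch case on the bench balance: thread both steel ring weights, one on top of the other, down onto the post of the weight pan so that the beam tips to the pan side, and then nudge the poise along the beam towards the watch until the beam floats level on its own. The balance is delicate, so work gently: push the poise with the fingertips without squeezing it, do not lean on the pan or post, keep off the watch case, and leave the tray, loupe, screwdriver and dish where they are.

Things in the scene. Friction and masses are not known exactly. Their poses are not given: they have to be found in the camera images.
- stand: aluminium stand of the balance, fixed to the bench: base plate 110 x 130 x 12 mm, two upright cheeks. Origin: centre of its underside. Its y axis runs along the beam towards the weight pan; the watch is on the -y side; x is across the beam, z up. The pivot axis is level, along x.
- beam (a joint): tilt of the beam (rad): 0 level, positive = weight pan down, negative = watch down, stops at -0.1 and +0.1. Between the stops the rest angle is proportional to the imbalance: moving the poise 1 mm changes it by about 0.005 rad. It settles within about 2 s. Whatever touches beam or poise holds the beam by friction: the tilt is true only while nothing touches it.
- pan: weight pan at the +y end of the beam, tilting rigidly with it: steel disc 46 mm across, 3 mm thick, with an upright round post, 11 mm thick, 42 mm high. Origin: centre of the disc's upper face, 140 mm from the pivot along the beam, 15 mm below it; z along the post. A bracket rises to rail height 20 to 28 mm from the post's axis on the pivot side: fingers at a ring should close across the beam.
- post_top (a point): centre of the post's upper end, 42 mm above the pan's origin; z along the post.
- ring_a: steel ring weight lying flat on the bench: 30 mm outside, 14 mm bore, 16 mm high, 68 g. Origin: centre of its underside; z is its axis. Both rings are alike.
- ring_b: the second steel ring weight, same as ring_a. Both are always needed: with one on the post the watch side stays down; with both, and the poise where it starts, the pan side goes down.
- poise: steel sliding weight, 100 g, on top of the rail; stays where it is pushed (friction about 1.2 N). Block 18 mm along the beam, 22 mm across, 34 mm high. Origin: on the rail's upper face, mid-block; y along the beam towards the pan. Starts 40 to 50 mm from the pivot on the pan side, slides 55 mm either side of the pivot. To be pushed on its end faces by a fingertip: above 15 N harms it.
- watch: steel watch case, 44 mm across and 13 mm thick, lying flat in a spring clip at the -y end of the beam, 140 mm from the pivot, its mass unknown (113 to 151 g). Origin: centre of its underside. Not to be touched.
- tray: clear acrylic tray, 120 x 160 x 22 mm, bystander. Origin: centre of underside.
- loupe: steel watchmaker's loupe, 36 mm across and 34 mm high, bystander. Origin: centre of underside.
- screwdriver: yellow plastic-handled screwdriver, 150 mm long, lying down, bystander. Origin: centre of underside; handle towards its -x.
- dish: grey ceramic ring dish, 84 mm across, 24 mm high, bystander. Origin: centre of underside.
- pivot (a point): the beam's flexure pivot, 115 mm above the stand's origin; axes as the stand's. The beam's rail is 240 mm long, 12 mm wide, 8 mm thick; its upper face lies 12 mm above the pivot when level. A pointer needle hangs down at its middle, on the -x side.
- poise_top (a point): centre of the poise's top face, 34 mm above the rail. For level the poise must go 15 to 85 mm from its start towards the watch, depending on the watch's unknown mass: push, back off, watch the beam, correct.

How it is judged:
By the outcome, as a careful person would: the job done as asked, in the order asked, and still so for the second after the job is handed in, with the robot touching nothing.
It also fails if it takes over 72 s, if anything falls off the work surface, if the arm or the gripper's body presses on something with over 40 N, if the wrist force passes 120 N, or if a joint passes its speed limit or range.

## Robot

A 7-joint arm with a two-finger parallel gripper is mounted at the origin on the work surface. World frame = base frame: x ahead of the robot, y to its left, z up, the work surface at z = 0. Lengths are in m, angles in rad, forces in N, time in s.
With the tool pointing down it reaches from about 0.425 to 0.875 m from the base axis. Payload 8.4 kg.
Tool frame: the origin (TCP) lies on the centre line of the jaws, within the pads' length; the fingertips stand 14 mm ahead of it and the grasp point (between the pads) lies 5 mm behind it; y points along the fingers, z is the direction in which the jaws open and shut, and the axes are right-handed (so a half turn about y gives the same grasp; the last joint's range is limited). The gripper opens to 85 mm and grips with 20 to 120 N. Pads are 22 mm wide; open, the fingers measure 114 mm over their backs; the gripper's body (76 mm by 85 mm) begins 54 mm behind the grasp point. The pads swing forward as they close: fully open they stand 13 mm farther back than shut.
Start: joints at [-1.403, 0.333, 0.04, 1.465, -0.013, 1.343, -0.059], TCP at [0.171, 0.627, 0.245] pointing down, gripper open.
Joint ranges: [-2.58, 2.58], [-0.38, 2.09], [-1.3, 1.39], [0.25, 2.4], [-1.5, 4.64], [0.08, 2.09], [-2.65, 2.65]. Speed limits (rad/s): [2.22, 2.22, 2.79, 2.79, 3.14, 3.14, 3.14].

## Interface

Orientations are given as a unit quaternion [w, x, y, z].
In Python, from cell import ctrl gives the robot as it stands.
- The arm moves only by the shell command python3 -m crank 'ROWS' [OPENING] [FORCE]. ROWS is JSON, a list of rows, each an object of numbers: "tx", "ty", "tz": the shift along the tool's x, y, z in mm; "twist": the turn about the tool's y in rad. In form: [{"tx": .., "ty": .., "tz": .., "twist": ..}, ...]. A call has 1 to 5 rows; each row shifts and turns the pose as measured when the row begins, along the tool's axes as they then stand; what a row does not reach is not made up. A row lasts 1/10 s, in which the tool goes at most 50 mm and 8.59 degrees, less where a joint would pass 70% of its speed; a pose out of reach is approached as far as the arm can. A call with a gripper value outside its range is refused whole. OPENING is the opening, from 0 (shut) to 1 (fully open), set as the call begins (- or left out, the last holds). The fingers move at their own pace and stop on an object; FORCE is the grip in N (left out, the last holds). Time passes only in rows, so rows that do not move let the fingers close. It gives the time, the measured TCP pose, the force and the opening at its end, in the units of the state.
- ctrl.state(): the state, without advancing time (a new reading comes with each control period).
- ctrl.read_camera(name): name is "scene" or "top" or "wrist"; returns the picture (400x640x3 uint8, red, green, blue); there is no depth.
- ctrl.get_calibration(name): a dict with "fx", "fy", "cx", "cy" (pixels), "k1" (the pictures are not rectified: a ray, as slopes to the right and down, at radius r is drawn at 1 + k1 r^2 times it, then the intrinsics apply), "R" (3x3) and "t" (3): a world point X has camera coordinates R X + t. Camera axes: x right, y down, z forward; pixel columns grow to the right and rows downward; lengths in m; the calibration is good to about 2 mm. A picture is of the moment at which its call begins: read the wrist's pose just before it. get_calibration takes no time and is no camera call; for the wrist camera it gives the pose at the moment of the call.
- ctrl.finish_job(): hands the job in, once; it reports no verdict.
The state is a dict: "time": time; "q": joint angles; "qd": joint speeds; "effort": joint torques, N m; "tool_pos": TCP position; "ee_rot": TCP orientation; "contact_force": force on the tool from outside, world axes, zero at the start; "ft_torque": the same for the moment, N m; "grip_width": opening from 0.0 (shut) to 1.0 (fully open).
Only numpy, scipy, OpenCV 4.12 (cv2) and the standard library are available. Lean on these libraries where they do the work, as an engineer would, in place of code of your own. Each camera call takes 0.05 s, during which the arm holds its last target.

## Working session

There is one attempt and no reset: what is moved stays moved. The work goes in short steps, Python scripts to look and compute and a shell command to move; the robot and the scene stay as the last step left them, time stands still between calls to the robot, and variables do not carry over. Pictures are saved under pics/ and viewed, and the job is handed in when it is done.

```bash
ls; mkdir -p pics; python3 - <<'E'
from cell import ctrl
import cv2,numpy as np
np.set_printoptions(precision=4,suppress=True)
s=ctrl.state();print(s['time'],s['tool_pos'],s['ee_rot'],s['grip_width'],s['contact_force'])
for n in['scene','top','wrist']:
    c=ctrl.get_calibration(n);print(n,{k:np.array(v) for k,v in c.items()})
    cv2.imwrite(f'pics/{n}0.png',ctrl.read_camera(n)[:,:,::-1])
E
```

```text
pics
0.0 [0.1713 0.6266 0.2444] [-0.7002  0.7014 -0.0941  0.094 ] 1.0009836766498745 [-0.8742 -0.7144  0.1411]
scene {'fx': array(381.5183), 'fy': array(381.5183), 'cx': array(321.2486), 'cy': array(201.7324), 'k1': array(-0.0374), 'R': array([[-0.3655,  0.9308, -0.0066],
       [ 0.5668,  0.2169, -0.7948],
       [-0.7384, -0.2942, -0.6068]]), 't': array([ 0.237 , -0.2651,  1.6452])}
top {'fx': array(399.3663), 'fy': array(399.3663), 'cx': array(321.7989), 'cy': array(201.9765), 'k1': array(0.021), 'R': array([[-0.0103, -0.9995,  0.0309],
       [-0.9911,  0.0061, -0.1329],
       [ 0.1326, -0.032 , -0.9907]]), 't': array([-0.0414,  0.6029,  1.0669])}
wrist {'fx': array(342.0786), 'fy': array(342.0786), 'cx': array(319.3948), 'cy': array(203.5822), 'k1': array(-0.0454), 'R': array([[ 0.2638,  0.9646, -0.002 ],
       [ 0.9116, -0.2487,  0.3273],
       [ 0.3152, -0.0882, -0.9449]]), 't': array([-0.6498, -0.0429,  0.3815])}
```

View pics/scene0.png

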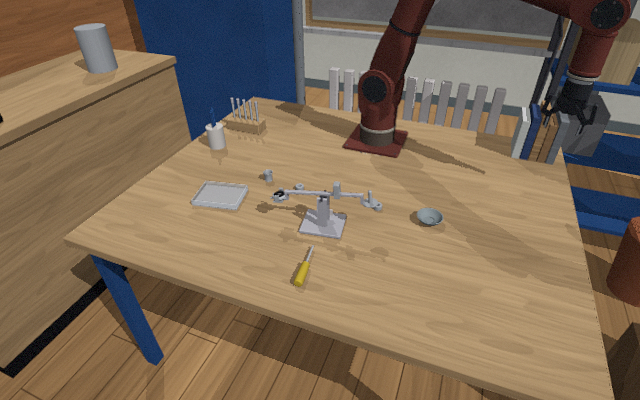

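View pics/top0.png

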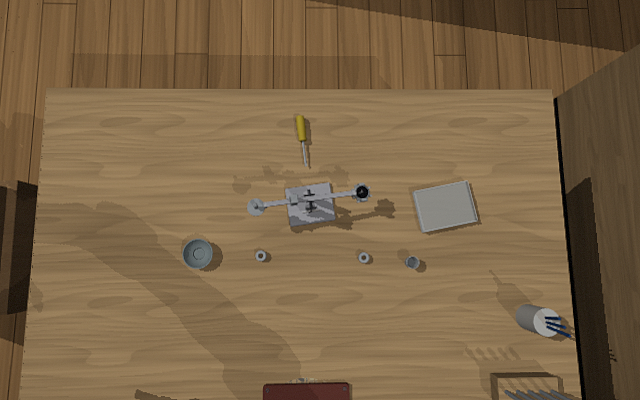

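View pics/wrist0.png

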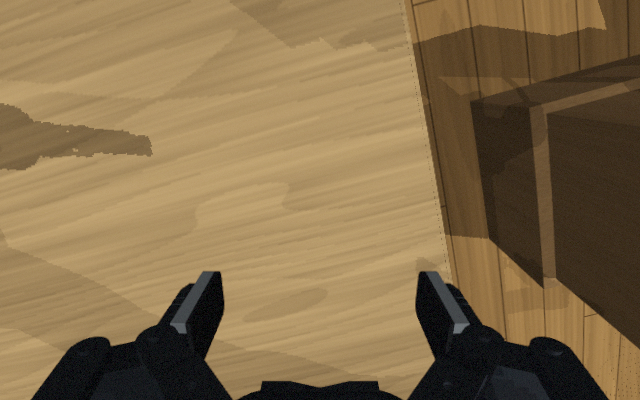

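The top view shows rings at about (260,256) and (364,258), the loupe at (412,262), the pan at (256,207), the watch at (362,191) and the dish at (198,254). Next I'll measure from enlarged crops.

```bash
cat > h.py <<'E'
from cell import ctrl
import cv2,numpy as np
from scipy.spatial.transform import Rotation as Rn
np.set_printoptions(precision=4,suppress=True)
def proj(c,X):
    p=np.array(c['R'])@np.array(X)+np.array(c['t']);a=p[:2]/p[2];a=a*(1+c['k1']*(a@a));return np.array([a[0]*c['fx']+c['cx'],a[1]*c['fy']+c['cy']])
def ray(c,uv):
    d=np.array([(uv[0]-c['cx'])/c['fx'],(uv[1]-c['cy'])/c['fy']]);a=d.copy()
    for _ in range(20): a=d/(1+c['k1']*(a@a))
    R=np.array(c['R']);o=-R.T@np.array(c['t']);v=R.T@np.array([a[0],a[1],1]);return o,v/np.linalg.norm(v)
def onz(c,uv,z):
    o,v=ray(c,uv);return o+v*(z-o[2])/v[2]
def tri(rays):
    A=0;b=0
    for o,v in rays:
        P=np.eye(3)-np.outer(v,v);A=A+P;b=b+P@o
    X=np.linalg.solve(A,b);return X,[np.linalg.norm((np.eye(3)-np.outer(v,v))@(X-o)) for o,v in rays]
def tool():
    s=ctrl.state();q=s['ee_rot'];return s,np.array(s['tool_pos']),Rn.from_quat([q[1],q[2],q[3],q[0]]).as_matrix()
def crop(img,x0,y0,w,h,k,name):
    cv2.imwrite(name,cv2.resize(img[y0:y0+h,x0:x0+w,::-1],None,fx=k,fy=k,interpolation=cv2.INTER_CUBIC))
E
python3 - <<'E'
from h import *
t=cv2.imread('pics/top0.png')[:,:,::-1];s=cv2.imread('pics/scene0.png')[:,:,::-1]
crop(t,235,170,200,110,4,'pics/t1.png');crop(s,255,160,140,90,5.5,'pics/s1.png')
c=ctrl.get_calibration('top')
for n,uv,z in[('ringL',(260.5,256),.016),('ringR',(364,258),.016),('pan',(256,207),.1),('watch',(362,191),.13),('loupe',(412,262),.03),('stand',(310,204),.012)]:
    print(n,onz(c,uv,z))
S,p,R=tool();print(R)
E
```

```text
ringL [0.4559 0.1243 0.016 ]
ringR [ 0.4474 -0.1634  0.016 ]
pan [0.5825 0.1272 0.1   ]
watch [ 0.6184 -0.147   0.13  ]
loupe [ 0.4353 -0.2942  0.03  ]
stand [ 0.6008 -0.0137  0.012 ]
[[ 0.9646 -0.0003  0.2636]
 [-0.2636 -0.0012  0.9646]
 [ 0.0001 -1.     -0.0012]]
```

View pics/t1.png

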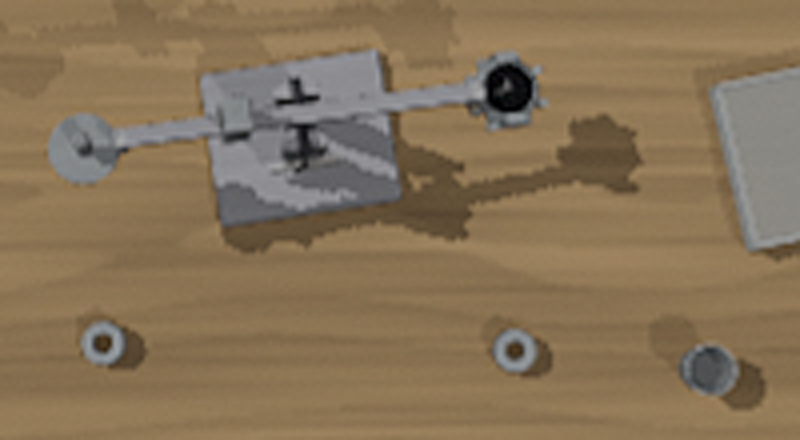

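View pics/s1.png

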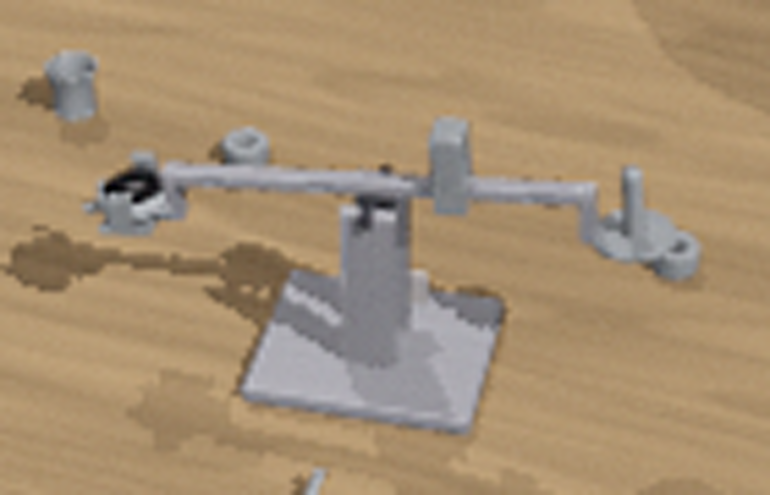

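```bash
python3 - <<'E'
from h import *
c=ctrl.get_calibration('top')
k=np.array([(203,76),(380,51),(401,196),(222,223)])/4+np.array([235,170])
P=[onz(c,u,.012) for u in k]
for p in P:print(p)
for i in range(4):print(np.linalg.norm(P[i]-P[(i+1)%4]))
m=np.mean(P,0);y=(P[0]+P[3]-P[1]-P[2])[:2];y/=np.linalg.norm(y);x=(P[0]+P[1]-P[2]-P[3])[:2];x/=np.linalg.norm(x)
print(m,y,x,np.degrees(np.arctan2(-y[0],y[1])),np.degrees(np.arctan2(x[1],x[0])))
th=(np.arctan2(-y[0],y[1])+np.arctan2(x[1],x[0]))/2
Y=np.array([-np.sin(th),np.cos(th),0]);print('th',th)
piv=m+[0,0,.103]
for a in(0,-.1):
    pan=piv+Y*(.14*np.cos(a)-(-.015)*0)+np.array([0,0,-.14*np.sin(a)-.015]);print(a,pan,proj(c,pan),proj(ctrl.get_calibration('scene'),pan))
w=ctrl.get_calibration('wrist');S,p,R=tool()
print('cam in tool',R.T@(-np.array(w['R']).T@np.array(w['t'])-p),'axes',(R.T@np.array(w['R']).T))
# rings in scene
s=ctrl.get_calibration('scene')
for uv in((299.6,187),(377.5,205)):print(onz(s,uv,.016))
E
```

```text
[0.6444 0.0551 0.012 ]
[ 0.6619 -0.0714  0.012 ]
[ 0.5575 -0.0849  0.012 ]
[0.5394 0.0416 0.012 ]
0.12773223026331784
0.1052426008082682
0.12782456364142306
0.10584381355451049
[ 0.6008 -0.0149  0.012 ] [-0.1394  0.9902] [0.9918 0.1282] 8.014867921686879 7.364119488509098
th 0.13420698296533778
0 [0.5821 0.1238 0.1   ] [257.2837 207.1559] [368.609  205.8905]
-0.1 [0.5821 0.1231 0.114 ] [256.8528 206.4655] [368.7002 202.0721]
cam in tool [-0.0842 -0.1287  0.0008] axes [[ 0.0002  0.945   0.3272]
 [ 0.0006 -0.3272  0.945 ]
 [ 1.     -0.     -0.0006]]
[ 0.4585 -0.1564  0.016 ]
[0.461  0.1259 0.016 ]
```

```bash
python3 -m crank '[{"twist":0.149},{"twist":0.149},{"twist":0.149},{"twist":0.149},{"twist":0.149}]' 0.65; python3 -m crank '[{"twist":0.149},{"twist":0.149},{"twist":0.13},{"twist":0.0}]'; cat >> h.py <<'E'
th=0.1342
def goto(X,yaw=None):
    s,p,R=tool();d=R.T@(np.array(X)-p)*1000
    z=np.arctan2(R[1,2],R[0,2])
    print('t',s['time'],'p',p,'grip',s['grip_width'],'F',np.array(s['contact_force']));print('need mm tx,ty,tz',d,'twist',z-th)
E
python3 - <<'E'
from h import *
goto([.456,.124,.16])
E
```

```text
t 0.15 p [0.1713 0.6267 0.2447] grip 1.002493589701936 F [-0.2884 -0.8614  0.0924]
need mm tx,ty,tz [ 407.1555   85.1674 -409.7582] twist 1.1698422796009145invalid input
invalid input
```

```bash
python3 -m crank '[{"tx":0,"ty":0,"tz":0,"twist":0.149},{"tx":0,"ty":0,"tz":0,"twist":0.149},{"tx":0,"ty":0,"tz":0,"twist":0.149},{"tx":0,"ty":0,"tz":0,"twist":0.149},{"tx":0,"ty":0,"tz":0,"twist":0.149}]' 0.65
```

```text
time: 0.65
tool_pos: [0.1713, 0.6257, 0.2426]
ee_rot: [-0.615, 0.618, -0.345, 0.346]
contact_force: [0.3, -0.2, 0.3]
grip_width: 0.649
```

```bash
python3 -m crank '[{"tx":0,"ty":0,"tz":0,"twist":0.149},{"tx":0,"ty":0,"tz":0,"twist":0.149},{"tx":0,"ty":0,"tz":0,"twist":0.149},{"tx":0,"ty":0,"tz":0,"twist":0.149},{"tx":0,"ty":0,"tz":0,"twist":0.149}]' ; python3 -c "
from h import *
goto([.456,.124,.16])"
```

```text
time: 1.15
tool_pos: [0.1709, 0.6248, 0.2407]
ee_rot: [-0.445, 0.45, -0.546, 0.549]
contact_force: [0.5, -0.3, -0.3]
grip_width: 0.653
t 1.15 p [0.1709 0.6248 0.2407] grip 0.6526072648705874 F [ 0.5467 -0.258  -0.2932]
need mm tx,ty,tz [433.2235  84.1583 379.2206] twist -0.33494534745245597
```

```bash
python3 -m crank '[{"tx":0,"ty":0,"tz":0,"twist":-0.125},{"tx":0,"ty":0,"tz":0,"twist":-0.125},{"tx":0,"ty":0,"tz":0,"twist":-0.1}]'; python3 -m crank '[{"tx":40,"ty":0,"tz":18,"twist":0},{"tx":40,"ty":0,"tz":18,"twist":0},{"tx":40,"ty":0,"tz":18,"twist":0},{"tx":40,"ty":0,"tz":18,"twist":0},{"tx":40,"ty":0,"tz":18,"twist":0}]'; python3 -c "
from h import *
goto([.456,.124,.16])"
```

```text
time: 1.45
tool_pos: [0.1704, 0.6243, 0.2394]
ee_rot: [-0.532, 0.539, -0.46, 0.464]
contact_force: [0.7, -0.2, -0.2]
grip_width: 0.65
time: 1.95
tool_pos: [0.2874, 0.4386, 0.2376]
ee_rot: [-0.535, 0.544, -0.456, 0.459]
contact_force: [1.1, 0.0, 0.8]
grip_width: 0.651
t 1.95 p [0.2874 0.4386 0.2376] grip 0.6511987460849505 F [1.1155 0.0098 0.7683]
need mm tx,ty,tz [336.9046  80.8943 115.6251] twist 0.02947204548733187
```

```bash
python3 -m crank '[{"tx":46,"ty":0,"tz":16,"twist":0.03},{"tx":46,"ty":0,"tz":16,"twist":0},{"tx":46,"ty":6,"tz":16,"twist":0},{"tx":46,"ty":10,"tz":16,"twist":0},{"tx":46,"ty":10,"tz":16,"twist":0}]'; python3 -m crank '[{"tx":40,"ty":10,"tz":12,"twist":0},{"tx":35,"ty":10,"tz":12,"twist":0},{"tx":20,"ty":10,"tz":10,"twist":0}]'; python3 -c "
from h import *
goto([.456,.124,.16])
goto([.456,.124,.16])
cv2.imwrite('pics/w1.png',ctrl.read_camera('wrist')[:,:,::-1])"
```

```text
time: 2.45
tool_pos: [0.3997, 0.2172, 0.2146]
ee_rot: [-0.529, 0.535, -0.464, 0.467]
contact_force: [0.2, 0.1, -0.5]
grip_width: 0.65
time: 2.75
tool_pos: [0.4477, 0.1194, 0.1846]
ee_rot: [-0.528, 0.534, -0.466, 0.468]
contact_force: [0.3, 0.2, 0.0]
grip_width: 0.648
t 2.75 p [0.4477 0.1194 0.1846] grip 0.6483477174831909 F [0.2932 0.2177 0.0142]
need mm tx,ty,tz [-3.7241 24.519   8.9214] twist -0.006188924041637123
t 2.75 p [0.4477 0.1194 0.1846] grip 0.6483477174831909 F [0.2932 0.2177 0.0142]
need mm tx,ty,tz [-3.7241 24.519   8.9214] twist -0.006188924041637123
```

View pics/w1.png

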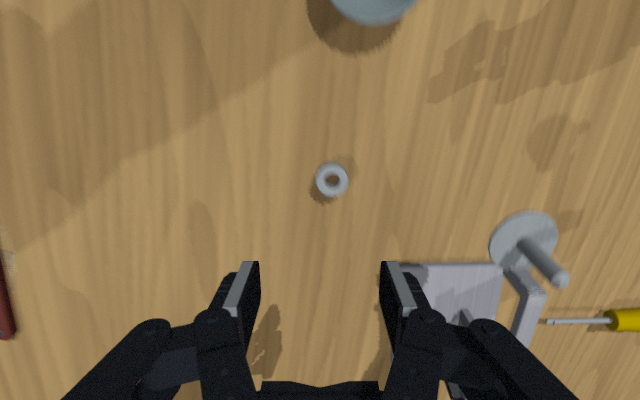

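```bash
cat >> h.py <<'E'
def ringfind(img,approx,r=30):
    g=img.astype(int);x,y=approx
    m=((g[:,:,2]-g[:,:,0]>-12)&(g.sum(2)>270)).astype(np.uint8)
    k=np.zeros_like(m);cv2.circle(k,(int(x),int(y)),r,1,-1);m&=k
    cs,_=cv2.findContours(m,cv2.RETR_EXTERNAL,cv2.CHAIN_APPROX_NONE);c=max(cs,key=cv2.contourArea)
    return cv2.fitEllipse(c)
E
python3 -c "
from h import *
img=cv2.imread('pics/w1.png')[:,:,::-1]
e=ringfind(img,(332,180));print(e)
c=ctrl.get_calibration('wrist');X=onz(c,e[0],.011);print(X)
goto([X[0],X[1],.16])
"
```

```text
((331.4449462890625, 179.25730895996094), (30.819528579711914, 32.7459602355957), 22.529438018798828)
[0.4588 0.1205 0.011 ]
t 2.8 p [0.4486 0.1166 0.1833] grip 0.6521992204591931 F [ 0.0417 -4.0999 -0.941 ]
need mm tx,ty,tz [-2.7592 23.189  10.7589] twist -0.008713741260155367
```

```bash
python3 -m crank '[{"tx":-5,"ty":30,"tz":9,"twist":-0.008},{"tx":0,"ty":30,"tz":0,"twist":0},{"tx":0,"ty":30,"tz":0,"twist":0},{"tx":0,"ty":0,"tz":0,"twist":0}]' 0.6; python3 -c "
from h import *
goto([.458,.1236,.016])
c=ctrl.get_calibration('wrist');cv2.imwrite('pics/w2.png',ctrl.read_camera('wrist')[:,:,::-1])
print(proj(c,[.458,.1236,.016]));goto([.458,.1236,.016])"
```

```text
time: 3.2
tool_pos: [0.4578, 0.1205, 0.091]
ee_rot: [-0.529, 0.534, -0.465, 0.468]
contact_force: [0.2, -0.4, -0.1]
grip_width: 0.597
t 3.2 p [0.4578 0.1205 0.091 ] grip 0.5966655650502133 F [ 0.2407 -0.4457 -0.1475]
need mm tx,ty,tz [-3.5927 74.9475  0.7539] twist -0.004999646988280815
[319.9288 219.5791]
t 3.25 p [0.459  0.1209 0.0928] grip 0.5977879953185211 F [0.6305 0.6314 1.1423]
need mm tx,ty,tz [-3.3733 76.8276 -0.5706] twist -0.005195465711986841
```

View pics/w2.png

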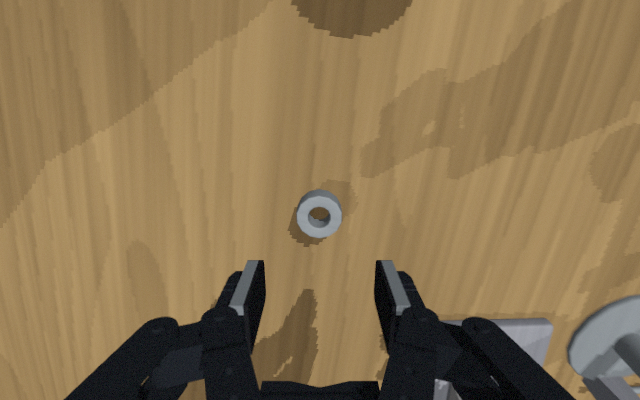

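```bash
python3 -m crank '[{"tx":-2.5,"ty":30,"tz":0,"twist":-0.005},{"tx":-2,"ty":28,"tz":0,"twist":0},{"tx":0,"ty":12,"tz":0,"twist":0},{"tx":0,"ty":5,"tz":0,"twist":0}]' ; python3 -c "
from h import *
goto([.458,.125,.016])
c=ctrl.get_calibration('wrist');cv2.imwrite('pics/w3.png',ctrl.read_camera('wrist')[:,:,::-1])
print(proj(c,[.458,.1250,.016]));goto([.458,.125,.016])"
```

```text
time: 3.65
tool_pos: [0.463, 0.1284, 0.0226]
ee_rot: [0.534, -0.531, 0.463, -0.467]
contact_force: [-0.6, -0.3, 1.1]
grip_width: 0.598
t 3.65 p [0.463  0.1284 0.0226] grip 0.5981776922952188 F [-0.646  -0.28    1.0524]
need mm tx,ty,tz [ 2.709   6.5639 -5.4576] twist 0.001688632304672616
[306.6333 287.6222]
t 3.7 p [0.4629 0.1285 0.0224] grip 0.5999862920317921 F [-0.6299 -0.2814 -0.4165]
need mm tx,ty,tz [ 2.7576  6.3412 -5.3447] twist 0.0018432066704518468
```

View pics/w3.png

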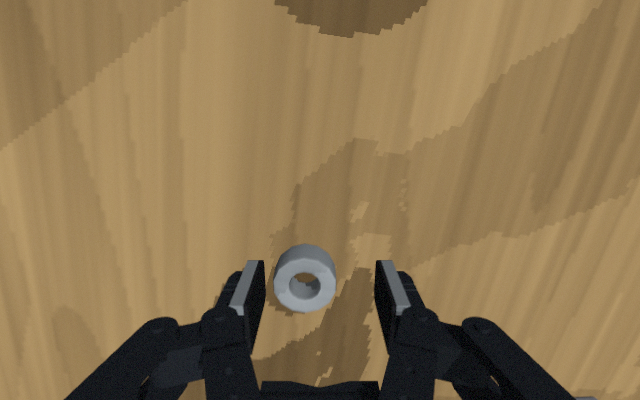

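```bash
python3 -m crank '[{"tx":2,"ty":2,"tz":-6,"twist":0},{"tx":0,"ty":3,"tz":0,"twist":0}]'; python3 -c "
from h import *
goto([.458,.1255,.016])
c=ctrl.get_calibration('wrist');cv2.imwrite('pics/w4.png',ctrl.read_camera('wrist')[:,:,::-1])
print(proj(c,[.458,.1255,.016]));goto([.458,.1255,.016])"
```

```text
time: 3.9
tool_pos: [0.4582, 0.1259, 0.0193]
ee_rot: [0.535, -0.53, 0.462, -0.467]
contact_force: [0.3, 0.2, 0.3]
grip_width: 0.599
t 3.9 p [0.4582 0.1259 0.0193] grip 0.5991465736776806 F [0.3273 0.1893 0.273 ]
need mm tx,ty,tz [ 0.4079  3.3246 -0.2981] twist 0.0016411946768012942
[317.8083 287.2254]
t 3.95 p [0.4585 0.1262 0.0191] grip 0.5969582366768066 F [-0.7709 -0.2426  0.1371]
need mm tx,ty,tz [ 0.6466  3.0975 -0.6685] twist 0.0018525037207528239
```

View pics/w4.png

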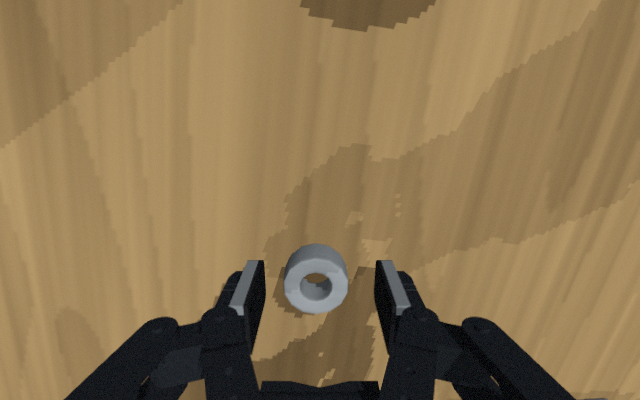

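```bash
python3 -m crank '[{"tx":0.5,"ty":3,"tz":-1,"twist":0},{"tx":0,"ty":0,"tz":0,"twist":0},{"tx":0,"ty":0,"tz":0,"twist":0},{"tx":0,"ty":0,"tz":0,"twist":0}]' 0.2 35; python3 -m crank '[{"tx":0,"ty":-5,"tz":0,"twist":0},{"tx":0,"ty":-20,"tz":0,"twist":0},{"tx":0,"ty":-30,"tz":0,"twist":0},{"tx":0,"ty":-30,"tz":0,"twist":0},{"tx":0,"ty":-30,"tz":0,"twist":0}]'; python3 -m crank '[{"tx":0,"ty":-40,"tz":0,"twist":0},{"tx":0,"ty":-20,"tz":0,"twist":0},{"tx":0,"ty":0,"tz":0,"twist":0}]'; python3 -c "
from h import *
goto([.458,.1255,.016])
c=ctrl.get_calibration('wrist');cv2.imwrite('pics/w5.png',ctrl.read_camera('wrist')[:,:,::-1])
goto([.5821,.1231,.25])"
```

```text
time: 4.35
tool_pos: [0.4583, 0.126, 0.0172]
ee_rot: [0.536, -0.529, 0.462, -0.468]
contact_force: [0.2, 0.0, -0.6]
grip_width: 0.331
time: 4.85
tool_pos: [0.4543, 0.1237, 0.1332]
ee_rot: [0.533, -0.532, 0.463, -0.468]
contact_force: [0.1, 0.8, -0.4]
grip_width: 0.33
time: 5.15
tool_pos: [0.4555, 0.1238, 0.2003]
ee_rot: [0.535, -0.53, 0.463, -0.469]
contact_force: [0.2, -0.3, -1.4]
grip_width: 0.331
t 5.15 p [0.4555 0.1238 0.2003] grip 0.3312192138521697 F [ 0.2009 -0.3261 -1.3618]
need mm tx,ty,tz [ -1.7064 184.3083   0.7301] twist -0.0010392356413774229
t 5.2 p [0.4551 0.1236 0.1991] grip 0.331534786785264 F [ 0.2042  0.701  -0.6824]
need mm tx,ty,tz [ 17.4628 -49.6369 126.3046] twist -0.0011206044725397546
```

View pics/w5.png

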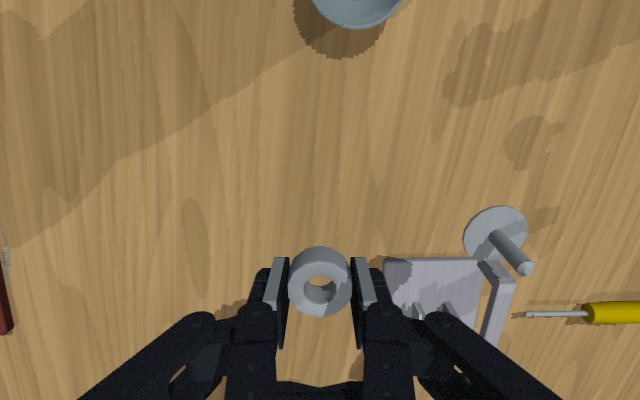

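```bash
python3 -m crank '[{"tx":10,"ty":-25,"tz":25,"twist":0},{"tx":12,"ty":-4,"tz":30,"twist":0},{"tx":12,"ty":0,"tz":30,"twist":0},{"tx":12,"ty":0,"tz":25,"twist":0},{"tx":8,"ty":0,"tz":12,"twist":0}]'; python3 -m crank '[{"tx":0,"ty":0,"tz":0,"twist":0},{"tx":0,"ty":0,"tz":0,"twist":0}]'; python3 -c "
from h import *
import json
goto([.5825,.1205,.225])
c=ctrl.get_calibration('wrist');cv2.imwrite('pics/w6.png',ctrl.read_camera('wrist')[:,:,::-1])
print(proj(c,[.5825,.1205,.1558]),proj(c,[.582,.1245,.114]));c2=ctrl.get_calibration('wrist')
print(np.array(c['t'])-c2['t'])
json.dump({k:np.array(v).tolist() for k,v in c.items()},open('c6.json','w'))"
```

```text
time: 5.7
tool_pos: [0.5828, 0.0862, 0.2234]
ee_rot: [-0.533, 0.534, -0.463, 0.465]
contact_force: [0.5, 0.2, -0.9]
grip_width: 0.332
time: 5.9
tool_pos: [0.5828, 0.0842, 0.2201]
ee_rot: [-0.53, 0.535, -0.464, 0.466]
contact_force: [-0.5, 1.4, -0.9]
grip_width: 0.334
t 5.9 p [0.5828 0.0842 0.2201] grip 0.3335844172846936 F [-0.4635  1.395  -0.8678]
need mm tx,ty,tz [-36.0102  -5.1393   4.6185] twist 0.0011767314316209754
[326.9523 173.6862] [325.9392 152.8085]
[-0.0002  0.     -0.0001]
```

View pics/w6.png

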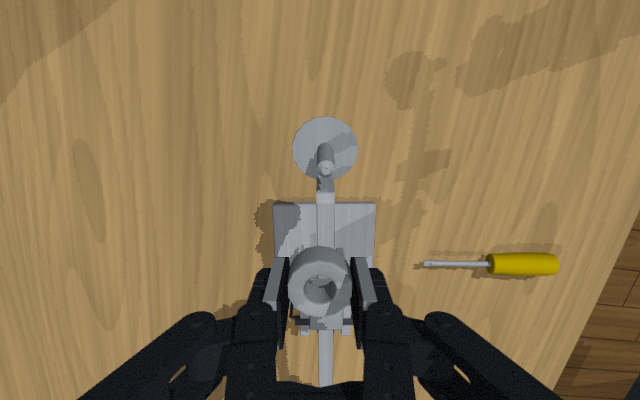

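```bash
python3 -c "
from h import *
import json
c=json.load(open('c6.json'))
img=cv2.imread('pics/w6.png')[:,:,::-1];crop(img,260,110,130,220,4,'pics/w6c.png')
print(onz(c,(326,168),.1558),onz(c,(325,148.5),.114))
s,p,R=tool();print(p,proj(c,p+[0,0,-.001]),proj(c,p+[0,0,-.017]))
g=cv2.resize(img[110:330,260:390],None,fx=2.7,fy=2.7)
"
```

```text
[0.5815 0.1238 0.1558] [0.5809 0.1274 0.114 ]
[0.5825 0.0843 0.2201] [317.9282 289.0161] [318.1401 270.2793]
```

```bash
python3 -c "
from h import *
img=cv2.imread('pics/w6.png')[:,:,::-1];crop(img,270,240,100,90,6,'pics/w6d.png');crop(img,285,110,80,80,7,'pics/w6e.png')"
```

```text
(no output)
```

View pics/w6d.png

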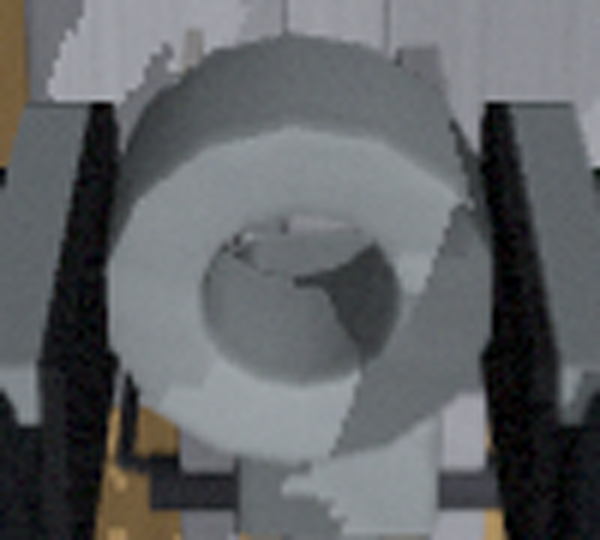

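View pics/w6e.png

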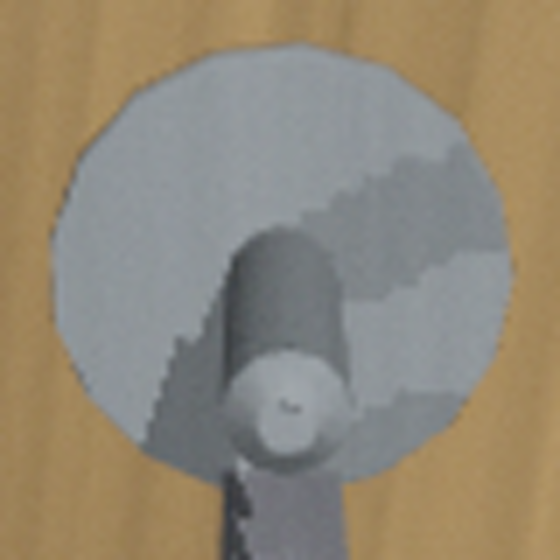

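```bash
python3 -m crank '[{"tx":-18,"ty":0,"tz":1.5,"twist":0},{"tx":-18,"ty":15,"tz":1.5,"twist":0},{"tx":-3,"ty":18,"tz":0.4,"twist":0},{"tx":0,"ty":0,"tz":0,"twist":0},{"tx":0,"ty":0,"tz":0,"twist":0}]'; cat >> h.py <<'E'
def look(name,X,pts=[]):
    goto(X);c=ctrl.get_calibration('wrist');img=ctrl.read_camera('wrist');cv2.imwrite(name,img[:,:,::-1])
    for p in pts:print(p,'->',proj(c,p))
    s,p,R=tool();print('tcp px',proj(c,p));return c,img
E
python3 -c "
from h import *
c,img=look('pics/w7.png',[.5806,.1236,.185],[[.5815,.1236,.1558]])
crop(img,220,200,200,140,4,'pics/w7c.png')"
```

```text
time: 6.45
tool_pos: [0.5762, 0.1282, 0.1831]
ee_rot: [-0.531, 0.536, -0.464, 0.464]
contact_force: [0.1, -0.1, -1.0]
grip_width: 0.332
t 6.45 p [0.5762 0.1282 0.1831] grip 0.33153550200710213 F [ 0.1064 -0.0787 -0.9515]
need mm tx,ty,tz [ 5.1796 -1.897   3.69  ] twist 0.005173859891468124
[0.5815, 0.1236, 0.1558] -> [327.772  269.4141]
tcp px [318.1694 290.6831]
```

View pics/w7c.png

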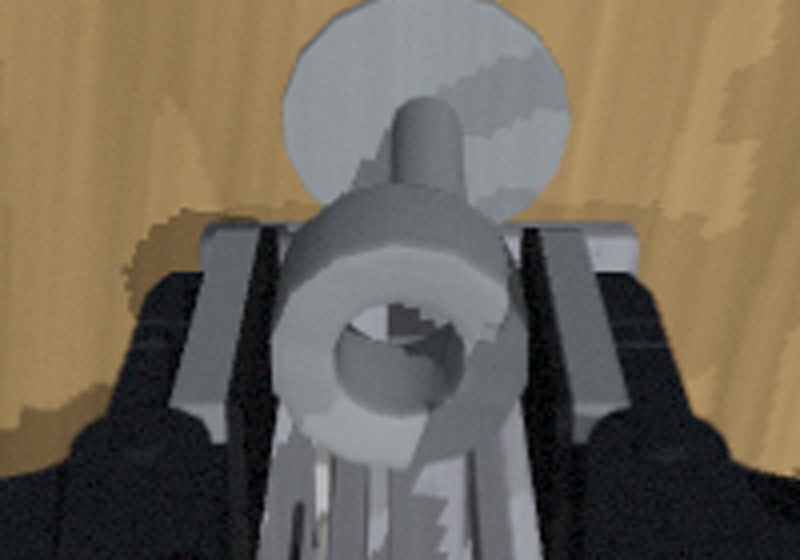

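```bash
python3 -m crank '[{"tx":5,"ty":-1,"tz":3.9,"twist":0},{"tx":0,"ty":0,"tz":0,"twist":0},{"tx":0,"ty":0,"tz":0,"twist":0}]'; 
python3 -c "
from h import *
c,img=look('pics/w8.png',[.5806,.1236,.185],[[.5815,.1236,.1558]])
crop(img,220,200,200,140,4,'pics/w8c.png')
img=ctrl.read_camera('top');crop(img,235,185,50,40,12,'pics/t8.png')"
```

```text
time: 6.8
tool_pos: [0.5816, 0.1227, 0.1856]
ee_rot: [-0.532, 0.535, -0.464, 0.464]
contact_force: [-0.6, 0.1, -1.3]
grip_width: 0.333
t 6.8 p [0.5816 0.1227 0.1856] grip 0.33263175563187164 F [-0.6454  0.0796 -1.2823]
need mm tx,ty,tz [-1.0269  0.5563 -0.8962] twist 0.004100369115243696
[0.5815, 0.1236, 0.1558] -> [318.7864 256.5202]
tcp px [318.5388 291.112 ]
```

View pics/w8c.png

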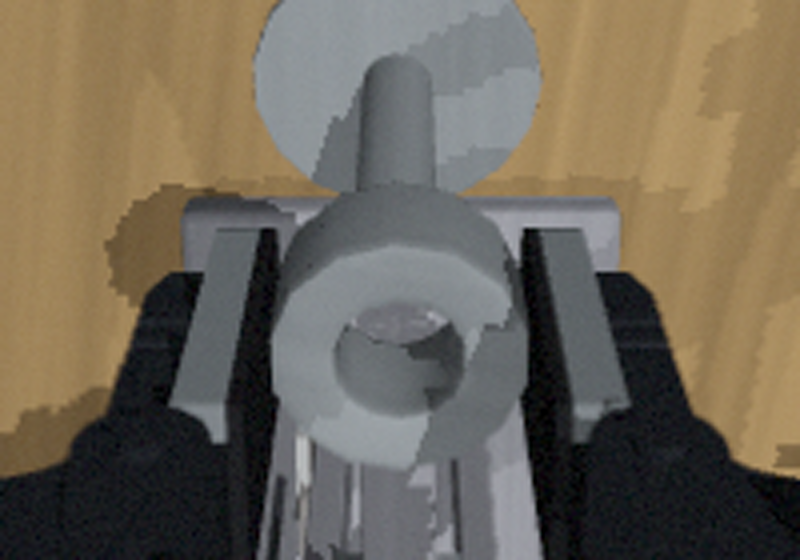

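```bash
python3 -m crank '[{"tx":-1,"ty":5,"tz":-0.6,"twist":0.004},{"tx":0,"ty":5,"tz":0,"twist":0},{"tx":0,"ty":4,"tz":0,"twist":0},{"tx":0,"ty":0,"tz":0,"twist":0}]'; 
python3 -c "
from h import *
c,img=look('pics/w9.png',[.5806,.1236,.170],[[.5815,.1236,.1558]])
crop(img,220,200,200,140,4,'pics/w9c.png')"
```

```text
time: 7.3
tool_pos: [0.5806, 0.1235, 0.1702]
ee_rot: [-0.531, 0.534, -0.465, 0.465]
contact_force: [-0.8, 0.0, -0.5]
grip_width: 0.328
t 7.3 p [0.5806 0.1235 0.1702] grip 0.32826357487627006 F [-0.8022  0.0389 -0.4822]
need mm tx,ty,tz [-0.0719  0.2095 -0.0111] twist -0.00047478897574432244
[0.5815, 0.1236, 0.1558] -> [320.5213 273.6207]
tcp px [318.705  291.0276]
```

View pics/w9c.png

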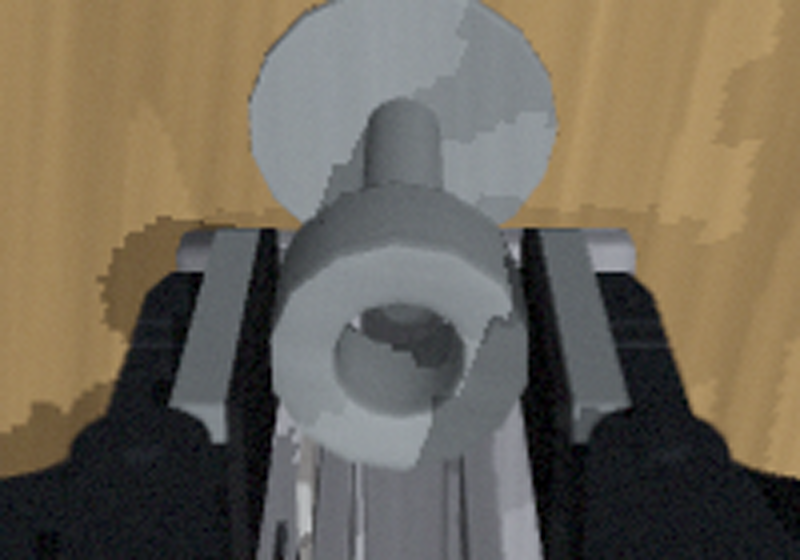

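```bash
python3 -m crank '[{"tx":0.5,"ty":3,"tz":0.5,"twist":0},{"tx":0,"ty":3,"tz":0,"twist":0},{"tx":0,"ty":0,"tz":0,"twist":0}]'; 
python3 -c "
from h import *
c,img=look('pics/w10.png',[.5806,.1236,.164],[[.5815,.1236,.1558]])
crop(img,220,200,200,140,4,'pics/w10c.png')"
```

```text
time: 7.65
tool_pos: [0.5814, 0.123, 0.164]
ee_rot: [-0.531, 0.534, -0.465, 0.466]
contact_force: [0.4, 0.5, -1.0]
grip_width: 0.334
t 7.65 p [0.5814 0.123  0.164 ] grip 0.33436285598730325 F [ 0.4401  0.5284 -1.0292]
need mm tx,ty,tz [-0.6567  0.0398 -0.7339] twist -0.0004546662985015215
[0.5815, 0.1236, 0.1558] -> [318.9058 279.549 ]
tcp px [318.6685 290.9692]
```

View pics/w10c.png

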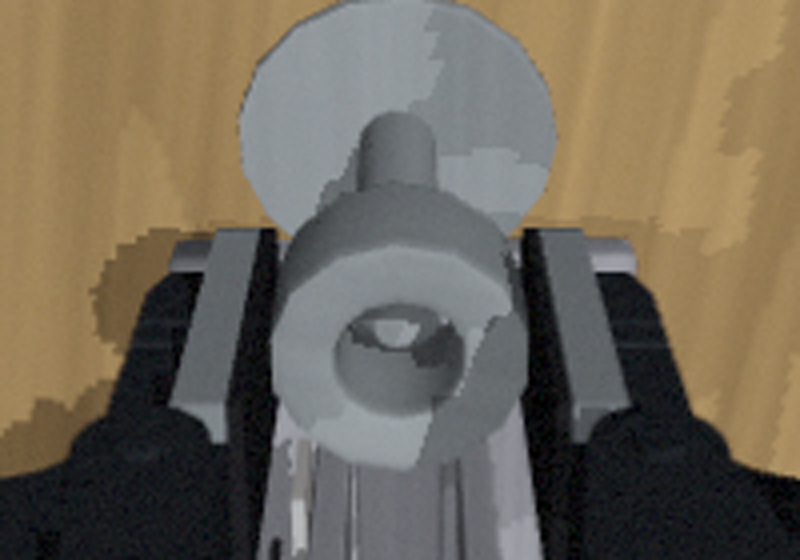

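```bash
python3 -m crank '[{"tx":1.0,"ty":2,"tz":-0.2,"twist":0},{"tx":-0.3,"ty":3,"tz":0,"twist":0},{"tx":-0.3,"ty":3,"tz":0,"twist":0},{"tx":0,"ty":0,"tz":0,"twist":0}]'; 
python3 -c "
from h import *
c,img=look('pics/w11.png',[.5808,.1225,.156],[[.5815,.1224,.1558]])
crop(img,220,200,200,140,4,'pics/w11c.png')
img=ctrl.read_camera('scene');crop(img,330,160,70,60,9,'pics/s11.png')"
```

```text
time: 8.1
tool_pos: [0.5814, 0.1229, 0.1558]
ee_rot: [-0.531, 0.534, -0.465, 0.465]
contact_force: [0.9, -0.8, -1.0]
grip_width: 0.333
t 8.1 p [0.5814 0.1229 0.1558] grip 0.33311560556187353 F [ 0.9157 -0.8247 -1.0084]
need mm tx,ty,tz [ 0.3354 -0.2065 -0.6123] twist -8.298191751521244e-05
[0.5815, 0.1224, 0.1558] -> [318.6059 291.6986]
tcp px [318.638 291.034]
```

View pics/w11c.png

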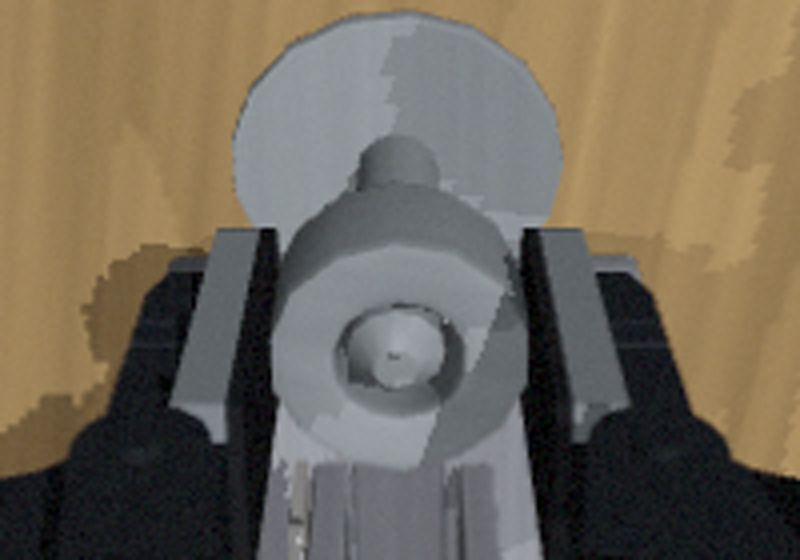

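View pics/s11.png

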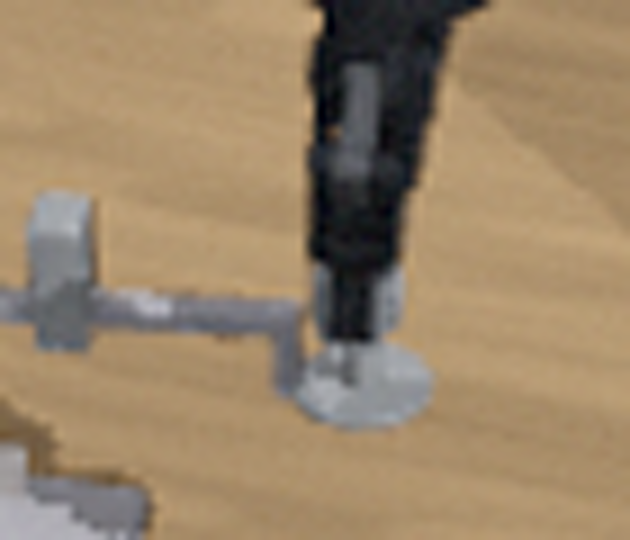

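```bash
python3 -m crank '[{"tx":-0.3,"ty":4,"tz":0,"twist":0},{"tx":-0.4,"ty":4,"tz":0,"twist":0},{"tx":-0.4,"ty":4,"tz":0,"twist":0},{"tx":-0.3,"ty":3,"tz":0,"twist":0},{"tx":0,"ty":0,"tz":0,"twist":0}]'; 
python3 -c "
from h import *
c,img=look('pics/w12.png',[.5808,.124,.134],[[.5815,.1224,.1558]])
crop(img,220,200,200,140,4,'pics/w12c.png')
img=ctrl.read_camera('scene');crop(img,330,160,70,60,9,'pics/s12.png')"
```

```text
time: 8.7
tool_pos: [0.5813, 0.1245, 0.1398]
ee_rot: [-0.531, 0.534, -0.465, 0.465]
contact_force: [-0.5, 0.2, -0.9]
grip_width: 0.334
t 8.7 p [0.5813 0.1245 0.1398] grip 0.333884029887994 F [-0.4526  0.2175 -0.8973]
need mm tx,ty,tz [ 0.4054  5.794  -0.5147] twist -4.878642833855418e-05
[0.5815, 0.1224, 0.1558] -> [318.2053 318.0248]
tcp px [318.6833 291.0269]
```

View pics/w12c.png

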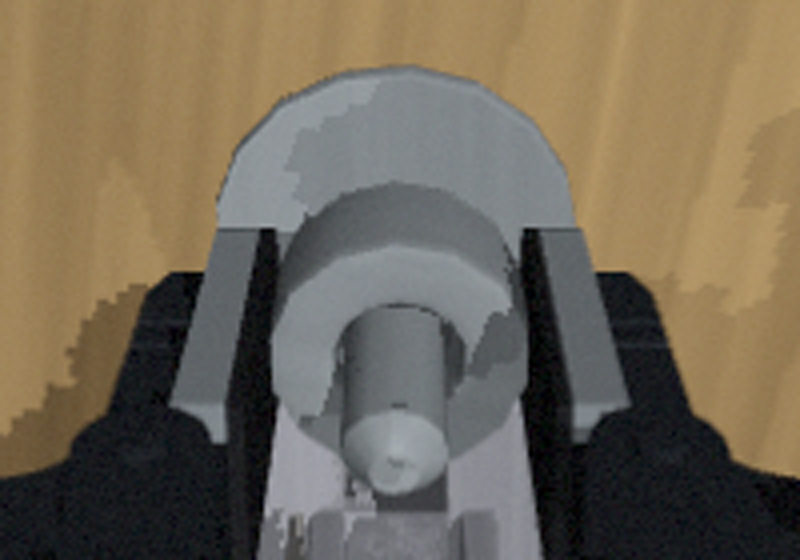

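View pics/s12.png

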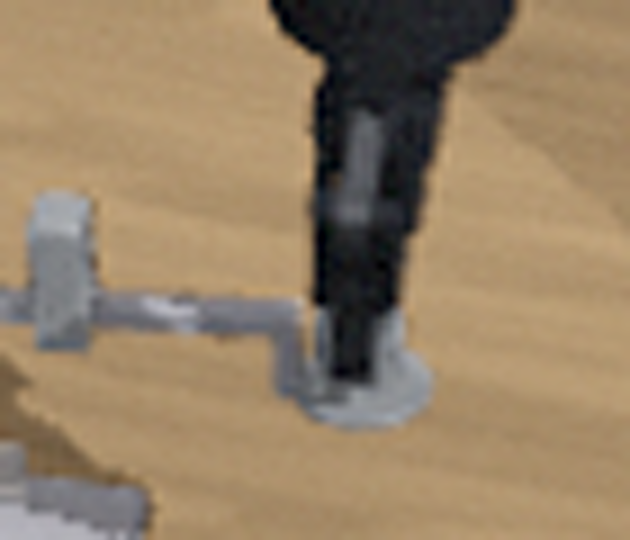

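```bash
python3 -m crank '[{"tx":-0.3,"ty":3,"tz":0,"twist":0},{"tx":-0.3,"ty":3,"tz":0,"twist":0},{"tx":0,"ty":0,"tz":0,"twist":0}]'; 
python3 -c "
from h import *
c,img=look('pics/w13.png',[.5808,.124,.132],[[.5815,.1224,.1558]])
crop(img,220,200,200,140,4,'pics/w13c.png')
img=ctrl.read_camera('scene');crop(img,330,160,70,60,9,'pics/s13.png')"
```

```text
time: 9.1
tool_pos: [0.5815, 0.1252, 0.1341]
ee_rot: [-0.531, 0.533, -0.465, 0.466]
contact_force: [-0.6, 0.9, -1.2]
grip_width: 0.331
t 9.1 p [0.5815 0.1252 0.1341] grip 0.3313728063849304 F [-0.6114  0.9171 -1.1733]
need mm tx,ty,tz [ 1.1347  2.0923 -0.8497] twist -5.3459540900274716e-05
[0.5815, 0.1224, 0.1558] -> [317.2253 329.1519]
tcp px [318.5153 290.9879]
```

View pics/w13c.png

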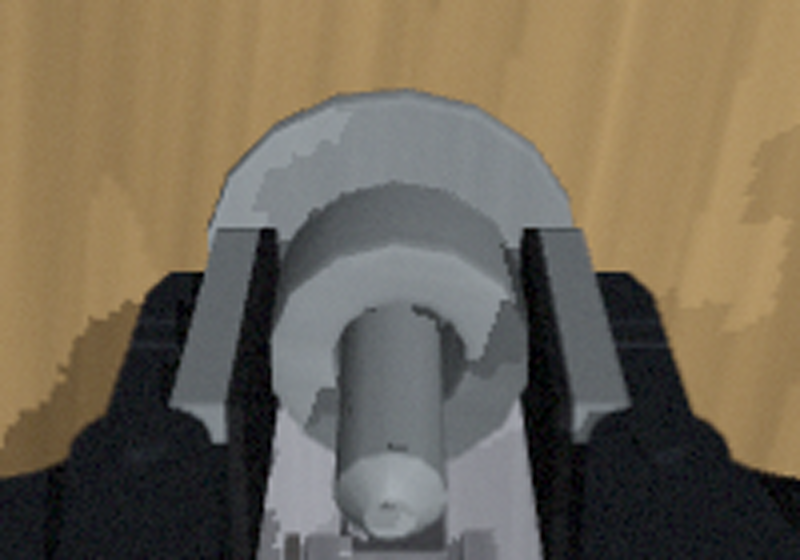

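View pics/s13.png

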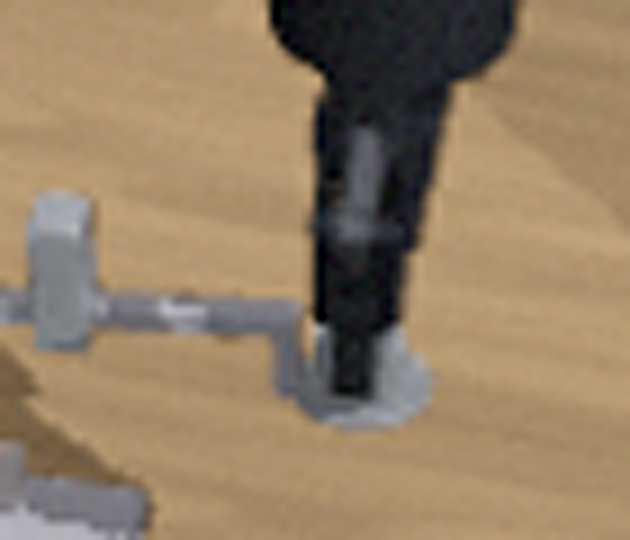

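```bash
python3 -m crank '[{"tx":0.4,"ty":1.5,"tz":-0.6,"twist":0},{"tx":0,"ty":0,"tz":0,"twist":0}]'; python3 -m crank '[{"tx":0,"ty":0,"tz":0,"twist":0},{"tx":0,"ty":0,"tz":0,"twist":0},{"tx":0,"ty":0,"tz":0,"twist":0}]' 0.55
python3 -c "
from h import *
c,img=look('pics/w14.png',[.5808,.124,.132],[[.5815,.1224,.1558]])
crop(img,220,200,200,140,4,'pics/w14c.png')
img=ctrl.read_camera('scene');crop(img,330,160,70,60,9,'pics/s14.png')"
```

```text
time: 9.4
tool_pos: [0.5812, 0.125, 0.133]
ee_rot: [-0.532, 0.533, -0.465, 0.466]
contact_force: [-0.8, 1.0, -0.2]
grip_width: 0.33
time: 9.7
tool_pos: [0.5815, 0.1246, 0.1333]
ee_rot: [-0.532, 0.533, -0.465, 0.466]
contact_force: [-0.4, 0.2, 0.5]
grip_width: 0.55
t 9.7 p [0.5815 0.1246 0.1333] grip 0.5502292694735438 F [-0.3572  0.192   0.508 ]
need mm tx,ty,tz [ 0.4632  1.3328 -0.8143] twist -0.0003488090107602315
[0.5815, 0.1224, 0.1558] -> [317.4004 329.0337]
tcp px [318.4662 290.6801]
```

View pics/w14c.png

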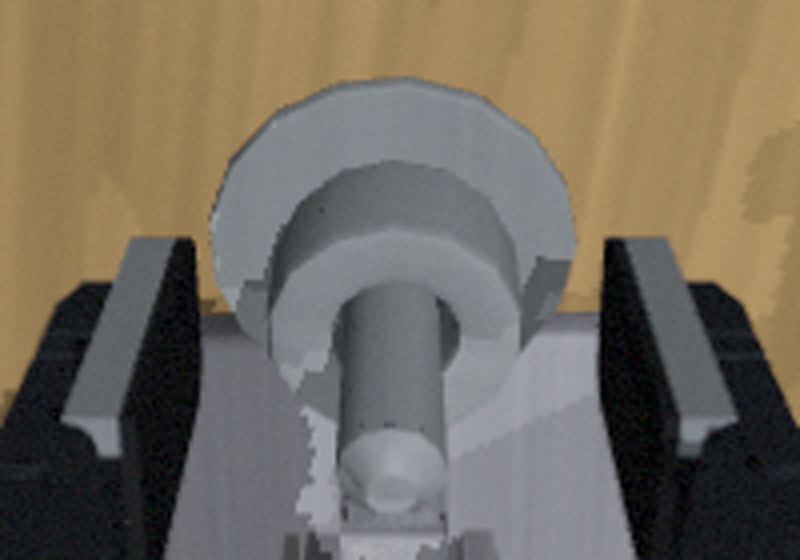

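View pics/s14.png

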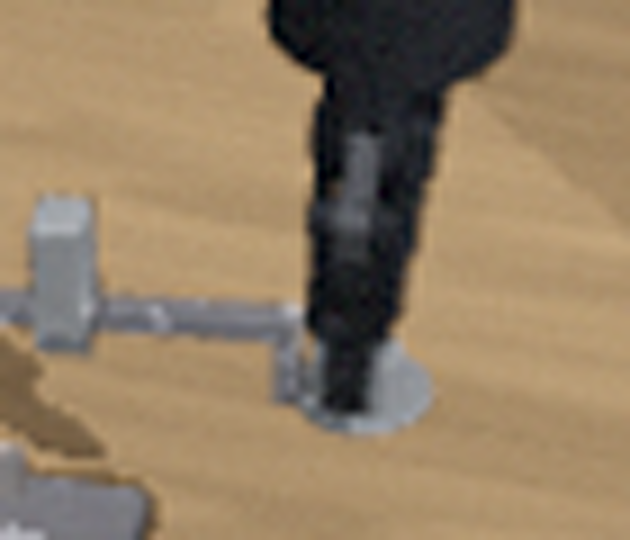

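```bash
python3 -m crank '[{"tx":0.5,"ty":-15,"tz":0,"twist":0},{"tx":0.5,"ty":-30,"tz":0,"twist":0},{"tx":0,"ty":-40,"tz":0,"twist":0},{"tx":0,"ty":-20,"tz":-30,"twist":0},{"tx":10,"ty":0,"tz":-35,"twist":0}]' 0.6; python3 -m crank '[{"tx":40,"ty":0,"tz":-25,"twist":0},{"tx":42,"ty":0,"tz":-20,"twist":0},{"tx":42,"ty":0,"tz":-18,"twist":0},{"tx":42,"ty":10,"tz":-15,"twist":0},{"tx":35,"ty":10,"tz":-10,"twist":0}]'; python3 -c "
from h import *
goto([.455,-.16,.16])"
```

```text
time: 10.3
tool_pos: [0.5198, 0.1051, 0.2454]
ee_rot: [-0.531, 0.533, -0.464, 0.467]
contact_force: [-0.0, -0.3, 0.3]
grip_width: 0.599
time: 10.8
tool_pos: [0.4575, -0.1104, 0.2321]
ee_rot: [0.537, -0.53, 0.462, -0.466]
contact_force: [0.9, -0.3, -0.4]
grip_width: 0.597
t 10.8 p [ 0.4575 -0.1104  0.2321] grip 0.596814524853621 F [ 0.9456 -0.2732 -0.3668]
need mm tx,ty,tz [ 48.8979  71.957  -10.1568] twist 0.005508950553368058
```

```bash
python3 -m crank '[{"tx":30,"ty":30,"tz":-6,"twist":0.005},{"tx":18,"ty":30,"tz":-4,"twist":0},{"tx":0,"ty":12,"tz":0,"twist":0},{"tx":0,"ty":0,"tz":0,"twist":0}]'; python3 -c "
from h import *
c,img=look('pics/w15.png',[.455,-.16,.16])
cv2.imwrite('pics/t15.png',ctrl.read_camera('top')[150:300,200:450,::-1])
goto([.455,-.16,.16])"
```

```text
time: 11.2
tool_pos: [0.4537, -0.1688, 0.1618]
ee_rot: [0.536, -0.523, 0.465, -0.472]
contact_force: [0.2, 0.8, -0.0]
grip_width: 0.593
t 11.2 p [ 0.4537 -0.1688  0.1618] grip 0.593114901110825 F [ 0.2192  0.836  -0.0011]
need mm tx,ty,tz [-8.5205  1.9013  2.3226] twist -0.011886489297153885
tcp px [319.2536 292.0248]
t 11.3 p [ 0.4547 -0.1683  0.1631] grip 0.600236680587188 F [-0.287  -0.0197  0.944 ]
need mm tx,ty,tz [-8.2249  3.1382  1.2596] twist -0.010459974919546144
```

View pics/w15.png

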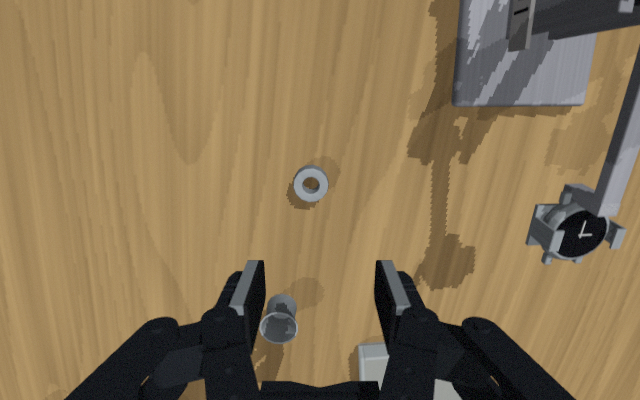

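```bash
python3 -c "
from h import *
c=ctrl.get_calibration('wrist')
img=cv2.imread('pics/w15.png')[:,:,::-1]
e=ringfind(img,(311,184));print(e)
X=onz(c,(311,185),.016);print(X);goto([X[0],X[1],.05])
"
```

```text
((310.610107421875, 183.34182739257812), (33.571964263916016, 36.03961944580078), 15.357100486755371)
[ 0.4504 -0.1622  0.016 ]
t 11.3 p [ 0.4547 -0.1683  0.1631] grip 0.600236680587188 F [-0.287  -0.0197  0.944 ]
need mm tx,ty,tz [ -6.0982 113.0032  -5.8796] twist -0.010459974919546144
```

```bash
python3 -m crank '[{"tx":-6,"ty":30,"tz":-5,"twist":-0.01},{"tx":-2,"ty":40,"tz":-1.5,"twist":0},{"tx":0,"ty":38,"tz":0,"twist":0},{"tx":0,"ty":18,"tz":0,"twist":0},{"tx":0,"ty":0,"tz":0,"twist":0}]'; python3 -c "
from h import *
c,img=look('pics/w16.png',[.450,-.160,.016],[[.45,-.16,.016]])"
```

```text
time: 11.8
tool_pos: [0.458, -0.1553, 0.0397]
ee_rot: [0.546, -0.523, 0.457, -0.468]
contact_force: [0.1, 0.0, 0.8]
grip_width: 0.602
t 11.8 p [ 0.458  -0.1553  0.0397] grip 0.6015003590754928 F [0.0614 0.0241 0.7523]
need mm tx,ty,tz [ 3.7229 23.3406 -9.4263] twist 0.009595247791988698
[0.45, -0.16, 0.016] -> [299.9306 270.8375]
tcp px [319.7434 292.689 ]
```

View pics/w16.png

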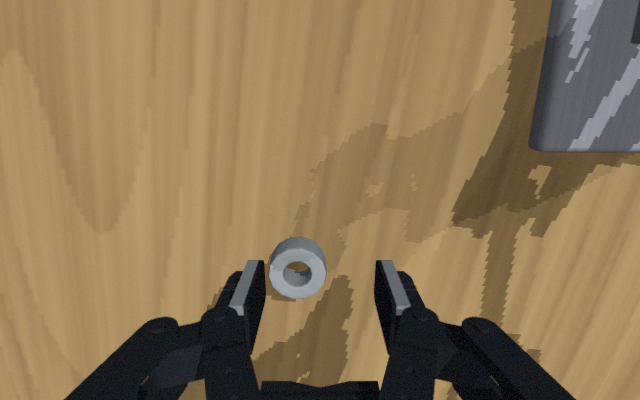

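```bash
python3 -m crank '[{"tx":3.7,"ty":3,"tz":-10,"twist":0.01},{"tx":0,"ty":12,"tz":0,"twist":0},{"tx":0,"ty":4,"tz":0,"twist":0},{"tx":0,"ty":0,"tz":0,"twist":0}]'; python3 -c "
from h import *
c,img=look('pics/w17.png',[.450,-.160,.016],[[.45,-.16,.016]]);print(tool()[2])"
```

```text
time: 12.25
tool_pos: [0.4527, -0.1607, 0.0265]
ee_rot: [0.546, -0.518, 0.458, -0.473]
contact_force: [0.4, 0.4, 0.8]
grip_width: 0.601
t 12.25 p [ 0.4527 -0.1607  0.0265] grip 0.6013861682786945 F [0.3701 0.3929 0.7502]
need mm tx,ty,tz [-0.9235 10.4334 -3.0754] twist 0.00016036075117226156
[0.45, -0.16, 0.016] -> [311.8912 276.2909]
tcp px [318.842  291.0927]
[[ 0.1343  0.0427  0.99  ]
 [-0.9909  0.0158  0.1338]
 [-0.0099 -0.999   0.0444]]
```

View pics/w17.png

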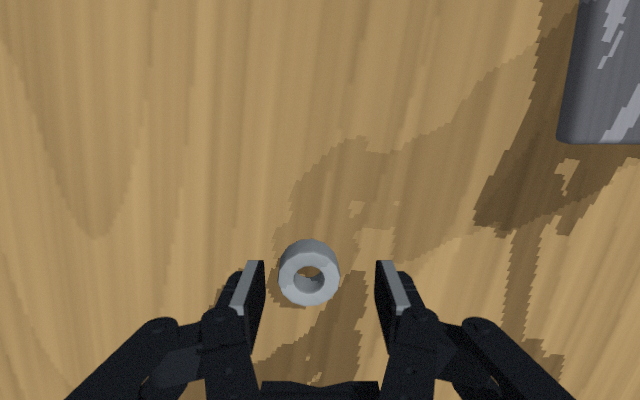

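```bash
python3 -c "
from h import *
s=ctrl.state();print(np.array(s['q']),np.array(s['qd']))"
```

```text
[-0.6058  0.3373  0.9957  2.1556 -0.4362  0.8105  0.7979] [-0.0023  0.0056 -0.0002 -0.0042 -0.0022 -0.001   0.0014]
```

```bash
python3 -m crank '[{"tx":0,"ty":3,"tz":-4.4,"twist":0},{"tx":-0.4,"ty":4,"tz":0,"twist":0},{"tx":0,"ty":2,"tz":0,"twist":0}]'; python3 -c "
from h import *
c,img=look('pics/w18.png',[.450,-.160,.016],[[.45,-.16,.016]]);print(tool()[2][:,1])"
```

```text
time: 12.6
tool_pos: [0.4496, -0.1607, 0.0187]
ee_rot: [0.547, -0.517, 0.457, -0.473]
contact_force: [-0.6, 0.9, -1.3]
grip_width: 0.604
t 12.6 p [ 0.4496 -0.1607  0.0187] grip 0.6041390960927308 F [-0.5723  0.8947 -1.2765]
need mm tx,ty,tz [-0.6433  2.6877  0.413 ] twist 0.0004406747790624832
[0.45, -0.16, 0.016] -> [319.4763 286.0362]
tcp px [317.9549 290.4921]
[ 0.0452  0.0165 -0.9988]
```

View pics/w18.png

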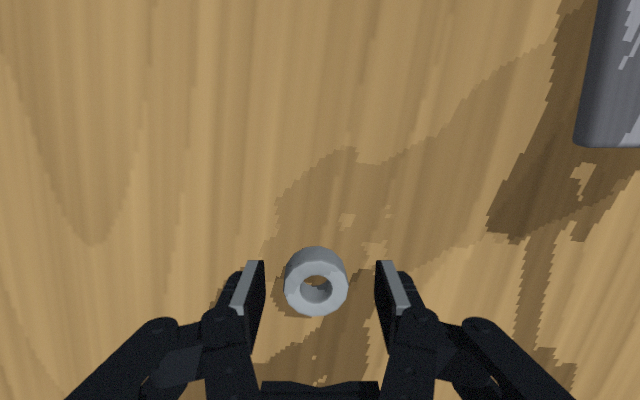

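```bash
python3 -m crank '[{"tx":-0.4,"ty":2.5,"tz":-1.5,"twist":0},{"tx":0,"ty":0,"tz":0,"twist":0},{"tx":0,"ty":0,"tz":0,"twist":0},{"tx":0,"ty":0,"tz":0,"twist":0}]' 0.2 35; python3 -m crank '[{"tx":0,"ty":-5,"tz":0,"twist":0},{"tx":0,"ty":-20,"tz":0,"twist":0},{"tx":0,"ty":-35,"tz":0,"twist":0},{"tx":0,"ty":-45,"tz":0,"twist":0},{"tx":0,"ty":-45,"tz":0,"twist":0}]'; python3 -m crank '[{"tx":0,"ty":-45,"tz":0,"twist":0},{"tx":0,"ty":-20,"tz":0,"twist":0}]'; python3 -c "
from h import *
c,img=look('pics/w19.png',[.587,.080,.240])
print(tool()[2][:,1])"
```

```text
time: 13.05
tool_pos: [0.4477, -0.1606, 0.0156]
ee_rot: [0.547, -0.518, 0.457, -0.473]
contact_force: [-1.0, 0.5, 1.2]
grip_width: 0.327
time: 13.55
tool_pos: [0.4377, -0.1628, 0.1572]
ee_rot: [0.543, -0.522, 0.46, -0.471]
contact_force: [0.9, 2.5, 0.3]
grip_width: 0.326
time: 13.75
tool_pos: [0.436, -0.1649, 0.2264]
ee_rot: [0.544, -0.52, 0.46, -0.472]
contact_force: [0.5, 0.4, -1.0]
grip_width: 0.325
t 13.75 p [ 0.436  -0.1649  0.2264] grip 0.3250666485353633 F [ 0.466   0.4312 -0.9722]
need mm tx,ty,tz [-223.0656   -4.7915  182.1325] twist -0.0030502028341697907
tcp px [320.4261 292.4583]
[ 0.0364  0.0148 -0.9992]
```

View pics/w19.png

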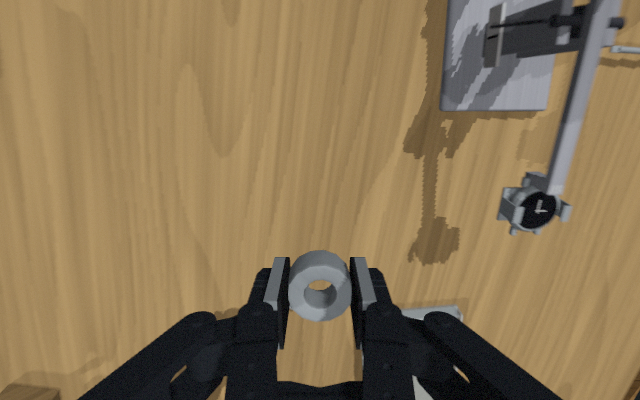

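```bash
python3 -m crank '[{"tx":-25,"ty":-5,"tz":20,"twist":0},{"tx":-35,"ty":0,"tz":28,"twist":0},{"tx":-35,"ty":0,"tz":28,"twist":0},{"tx":-35,"ty":0,"tz":28,"twist":0},{"tx":-35,"ty":0,"tz":28,"twist":0}]'; python3 -m crank '[{"tx":-30,"ty":0,"tz":26,"twist":0},{"tx":-20,"ty":0,"tz":16,"twist":0},{"tx":-8,"ty":0,"tz":8,"twist":0},{"tx":0,"ty":0,"tz":0,"twist":0}]'; python3 -c "
from h import *
c,img=look('pics/w20.png',[.5815,.1226,.210],[[.5815,.1224,.1558]])
print(tool()[2][:,1])"
```

```text
time: 14.3
tool_pos: [0.5487, 0.0139, 0.2436]
ee_rot: [0.545, -0.511, 0.464, -0.475]
contact_force: [-0.1, -0.9, 0.0]
grip_width: 0.323
time: 14.7
tool_pos: [0.5942, 0.0863, 0.2445]
ee_rot: [0.545, -0.515, 0.461, -0.474]
contact_force: [-0.2, -0.5, -0.4]
grip_width: 0.328
t 14.7 p [0.5942 0.0863 0.2445] grip 0.3275407980155277 F [-0.1649 -0.4921 -0.3814]
need mm tx,ty,tz [-37.0882  34.6511  -9.5249] twist -0.008438440411190351
[0.5815, 0.1224, 0.1558] -> [300.3386 165.0155]
tcp px [316.9817 292.7366]
[ 0.0414  0.0202 -0.9989]
```

View pics/w20.png

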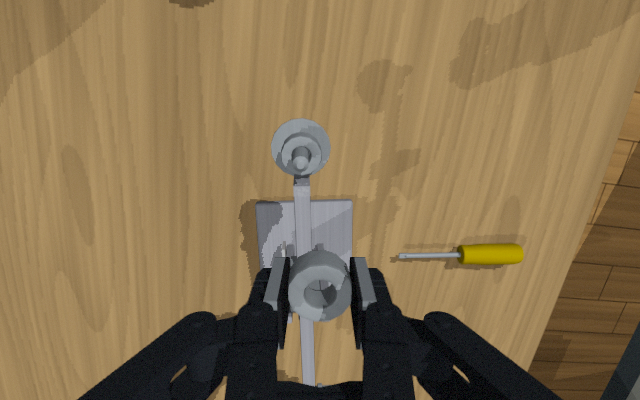

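```bash
python3 -m crank '[{"tx":-18,"ty":5,"tz":-5,"twist":-0.008},{"tx":-16,"ty":22,"tz":-4,"twist":0},{"tx":-2,"ty":22,"tz":-2,"twist":0},{"tx":0,"ty":5,"tz":0,"twist":0},{"tx":0,"ty":0,"tz":0,"twist":0}]';  python3 -c "
from h import *
c,img=look('pics/w21.png',[.581,.1226,.187],[[.5815,.1224,.1558]])
crop(img,220,200,200,140,4,'pics/w21c.png');print(tool()[2][:,1])"
```

```text
time: 15.25
tool_pos: [0.5782, 0.1104, 0.1917]
ee_rot: [0.545, -0.513, 0.463, -0.475]
contact_force: [0.9, -0.0, 0.8]
grip_width: 0.327
t 15.25 p [0.5782 0.1104 0.1917] grip 0.32738623895608404 F [ 0.8833 -0.0439  0.796 ]
need mm tx,ty,tz [-11.7067   5.0425   4.0451] twist -0.014873795882922466
[0.5815, 0.1224, 0.1558] -> [324.4328 233.9741]
tcp px [318.8997 291.9227]
[ 0.0438  0.0219 -0.9988]
```

View pics/w21c.png

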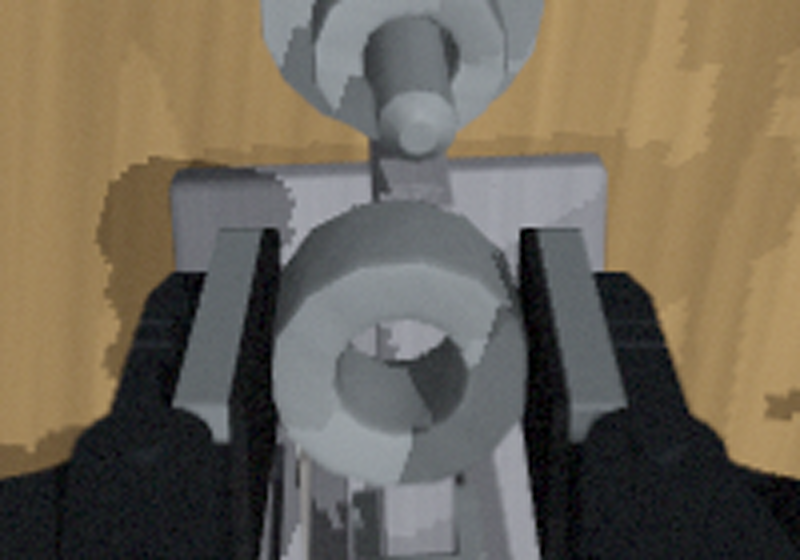

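```bash
python3 -m crank '[{"tx":-10,"ty":0,"tz":3.5,"twist":-0.01},{"tx":-3,"ty":2,"tz":0.7,"twist":0},{"tx":0,"ty":0,"tz":0,"twist":0},{"tx":0,"ty":0,"tz":0,"twist":0}]';  python3 -c "
from h import *
c,img=look('pics/w22.png',[.5808,.1239,.187],[[.5815,.1227,.1558]])
crop(img,220,200,200,140,4,'pics/w22c.png');print(tool()[2][:,1])"
```

```text
time: 15.7
tool_pos: [0.583, 0.1232, 0.1936]
ee_rot: [0.548, -0.513, 0.46, -0.474]
contact_force: [-0.9, -0.5, -1.4]
grip_width: 0.326
t 15.7 p [0.583  0.1232 0.1936] grip 0.3255370321143695 F [-0.9273 -0.5257 -1.4252]
need mm tx,ty,tz [-0.8482  6.4843 -2.3953] twist -0.006691643845156414
[0.5815, 0.1227, 0.1558] -> [312.2633 252.9774]
tcp px [318.4057 290.7449]
[ 0.0478  0.0236 -0.9986]
```

View pics/w22c.png

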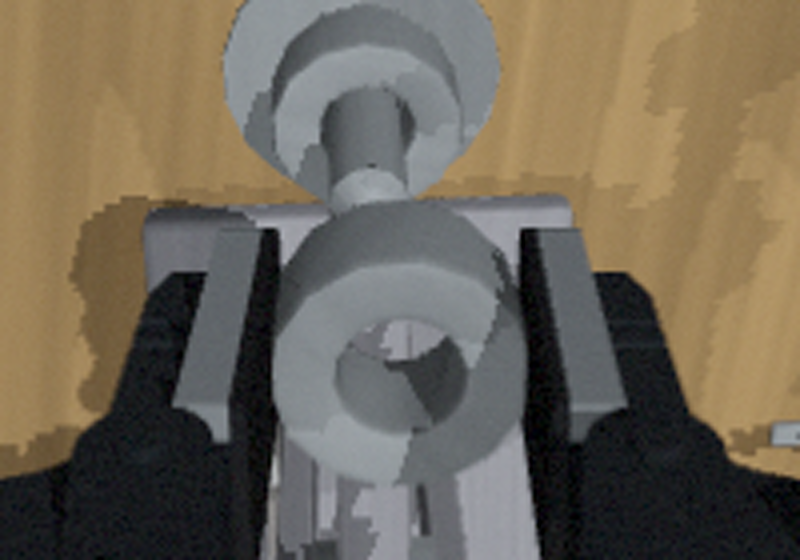

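```bash
python3 -m crank '[{"tx":-0.8,"ty":8,"tz":-2.4,"twist":-0.006},{"tx":0,"ty":8,"tz":-0.4,"twist":0},{"tx":0,"ty":3,"tz":-0.2,"twist":0},{"tx":0,"ty":0,"tz":0,"twist":0}]';  python3 -c "
from h import *
c,img=look('pics/w23.png',[.5808,.1239,.172],[[.5815,.1227,.1558]])
crop(img,220,200,200,140,4,'pics/w23c.png');print(tool()[2][:,1])"
```

```text
time: 16.15
tool_pos: [0.5802, 0.1238, 0.1723]
ee_rot: [0.549, -0.515, 0.458, -0.472]
contact_force: [-0.8, 0.8, 0.0]
grip_width: 0.324
t 16.15 p [0.5802 0.1238 0.1723] grip 0.32405983601088745 F [-0.755   0.7919  0.0214]
need mm tx,ty,tz [-0.0226  0.354   0.5697] twist -0.00038331763673316033
[0.5815, 0.1227, 0.1558] -> [319.106  274.1258]
tcp px [318.641  290.9812]
[ 0.0472  0.0232 -0.9986]
```

View pics/w23c.png

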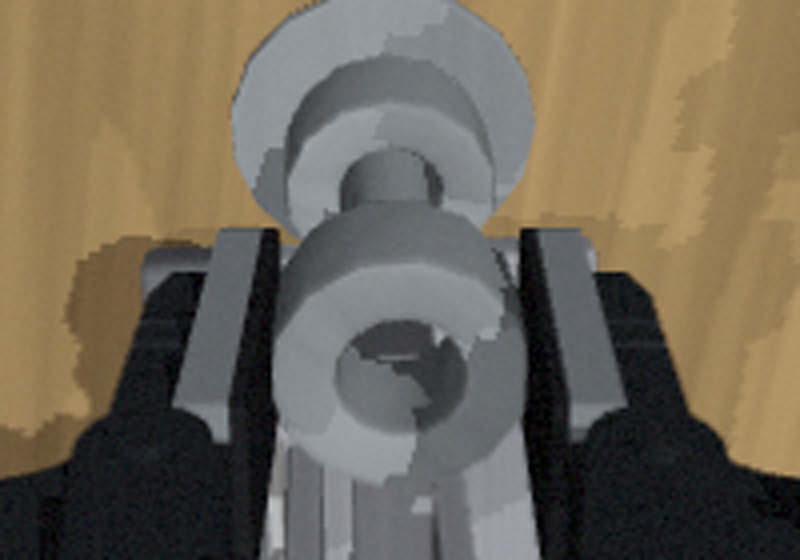

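```bash
python3 -m crank '[{"tx":-0.3,"ty":3,"tz":-0.6,"twist":0},{"tx":-0.2,"ty":3,"tz":-0.15,"twist":0},{"tx":0,"ty":0,"tz":0,"twist":0}]';  python3 -c "
from h import *
c,img=look('pics/w24.png',[.5808,.1239,.166],[[.5815,.1227,.1558]])
crop(img,220,200,200,140,4,'pics/w24c.png');print(tool()[2][:,1])"
```

```text
time: 16.5
tool_pos: [0.5799, 0.1243, 0.1662]
ee_rot: [0.549, -0.515, 0.458, -0.472]
contact_force: [-0.0, 0.7, -0.6]
grip_width: 0.325
t 16.5 p [0.5799 0.1243 0.1662] grip 0.32549136865446276 F [-0.0002  0.6826 -0.628 ]
need mm tx,ty,tz [0.5114 0.2477 0.7945] twist -0.0005627279611224445
[0.5815, 0.1227, 0.1558] -> [320.2444 281.668 ]
tcp px [318.5986 290.9501]
[ 0.0476  0.0232 -0.9986]
```

View pics/w24c.png

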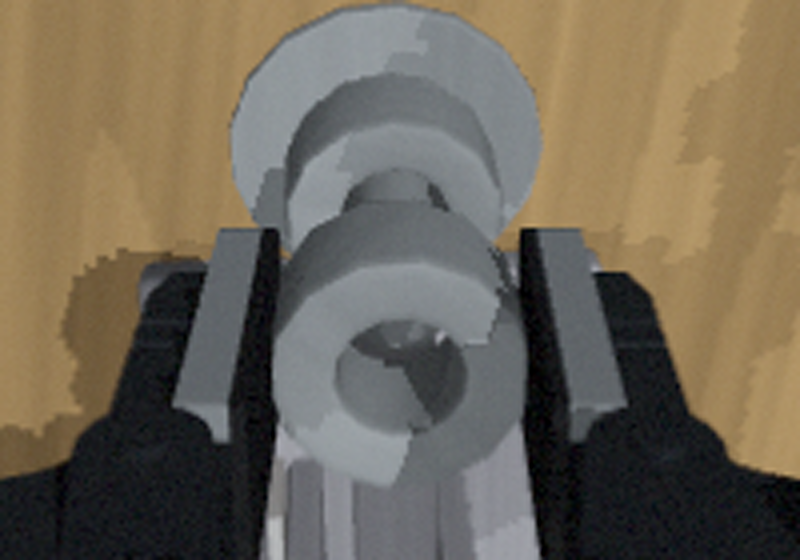

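```bash
python3 -m crank '[{"tx":-0.1,"ty":3,"tz":-0.15,"twist":0},{"tx":-0.3,"ty":3,"tz":-0.15,"twist":0},{"tx":-0.3,"ty":3,"tz":-0.15,"twist":0},{"tx":0,"ty":0,"tz":0,"twist":0}]';  python3 -c "
from h import *
c,img=look('pics/w25.png',[.5808,.1246,.157],[[.5815,.1227,.1558]])
crop(img,220,200,200,140,4,'pics/w25c.png');print(tool()[2][:,1])"
```

```text
time: 16.95
tool_pos: [0.5801, 0.1253, 0.1569]
ee_rot: [0.55, -0.515, 0.458, -0.473]
contact_force: [-0.0, -0.1, -1.2]
grip_width: 0.329
t 16.95 p [0.5801 0.1253 0.1569] grip 0.328872555373174 F [-0.0117 -0.1409 -1.2228]
need mm tx,ty,tz [ 0.7429 -0.128   0.643 ] twist -0.0004931669173773023
[0.5815, 0.1227, 0.1558] -> [320.7758 294.6353]
tcp px [318.7145 291.1384]
[ 0.0483  0.0235 -0.9986]
```

View pics/w25c.png

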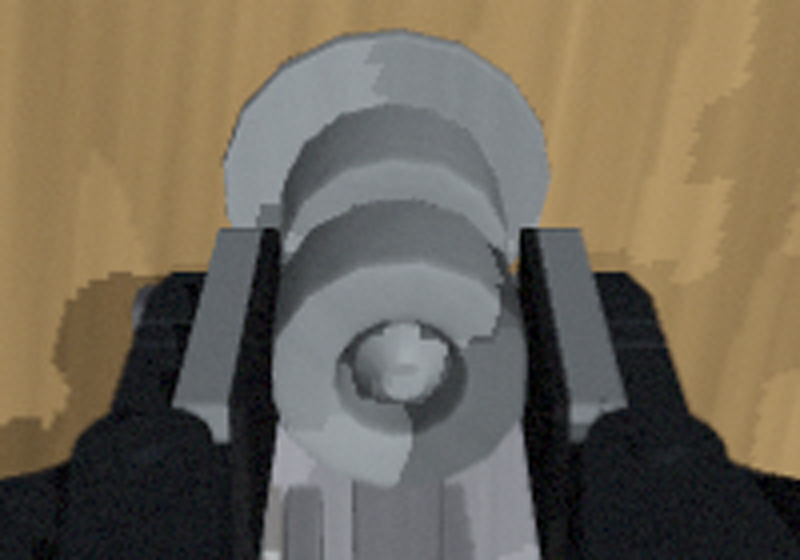

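```bash
python3 -m crank '[{"tx":-1.1,"ty":2.5,"tz":-0.05,"twist":0},{"tx":-0.3,"ty":2.5,"tz":-0.1,"twist":0},{"tx":-0.2,"ty":2,"tz":-0.1,"twist":0},{"tx":0,"ty":0,"tz":0,"twist":0}]';  python3 -c "
from h import *
c,img=look('pics/w26.png',[.5808,.1265,.148],[[.5815,.1227,.1558]])
crop(img,220,200,200,140,4,'pics/w26c.png');
img=ctrl.read_camera('scene');crop(img,330,160,70,60,9,'pics/s26.png')"
```

```text
time: 17.4
tool_pos: [0.5801, 0.1271, 0.1496]
ee_rot: [0.55, -0.515, 0.458, -0.473]
contact_force: [-0.8, 0.0, -1.2]
grip_width: 0.324
t 17.4 p [0.5801 0.1271 0.1496] grip 0.3242942131647846 F [-0.7581  0.0419 -1.2273]
need mm tx,ty,tz [0.6679 1.5946 0.5123] twist -0.000668036129073013
[0.5815, 0.1227, 0.1558] -> [320.976  307.8346]
tcp px [318.5223 290.8911]
```

View pics/w26c.png

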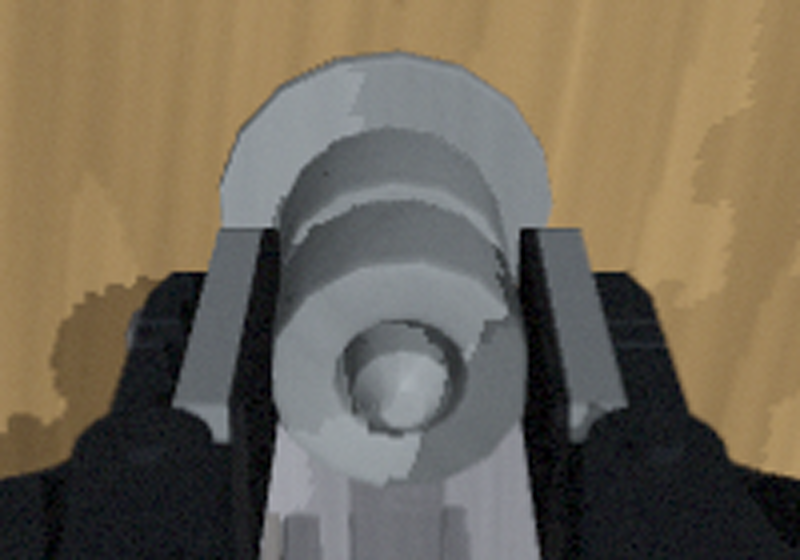

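View pics/s26.png

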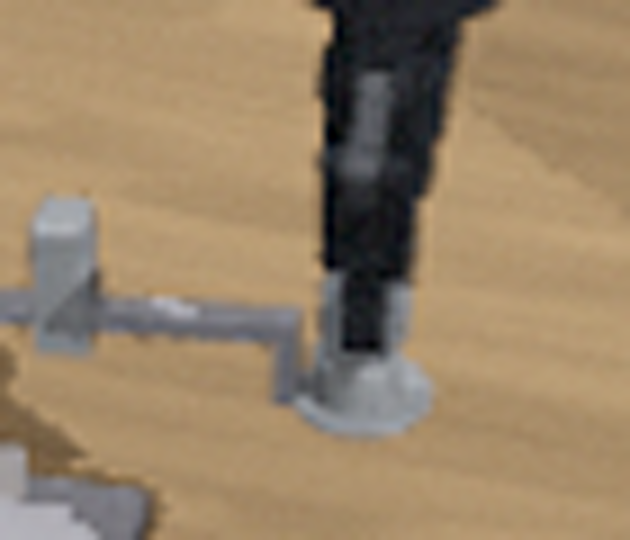

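```bash
python3 -m crank '[{"tx":-0.2,"ty":2,"tz":-0.1,"twist":0},{"tx":-0.1,"ty":1.5,"tz":-0.1,"twist":0},{"tx":0,"ty":0,"tz":0,"twist":0}]';  python3 -c "
from h import *
c,img=look('pics/w27.png',[.5808,.1265,.145],[[.5815,.1227,.1558]])
crop(img,220,200,200,140,4,'pics/w27c.png');
img=ctrl.read_camera('scene');crop(img,270,160,130,60,6,'pics/s27.png')"
```

```text
time: 17.8
tool_pos: [0.5803, 0.1274, 0.1463]
ee_rot: [0.55, -0.514, 0.458, -0.473]
contact_force: [-0.3, -0.1, -1.1]
grip_width: 0.325
t 17.8 p [0.5803 0.1274 0.1463] grip 0.32503031543345584 F [-0.292  -0.1113 -1.1465]
need mm tx,ty,tz [0.9697 1.2683 0.2974] twist -0.0007704227390953611
[0.5815, 0.1227, 0.1558] -> [320.8611 313.141 ]
tcp px [318.5067 290.8202]
```

View pics/w27c.png

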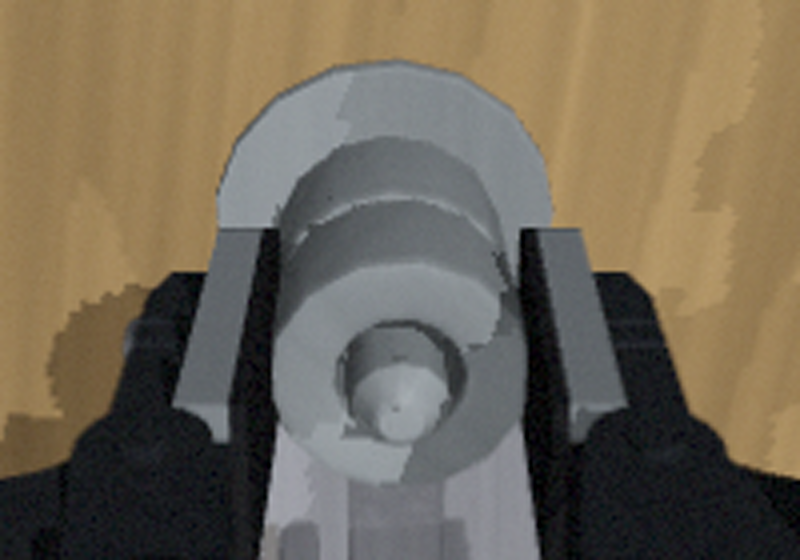

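View pics/s27.png

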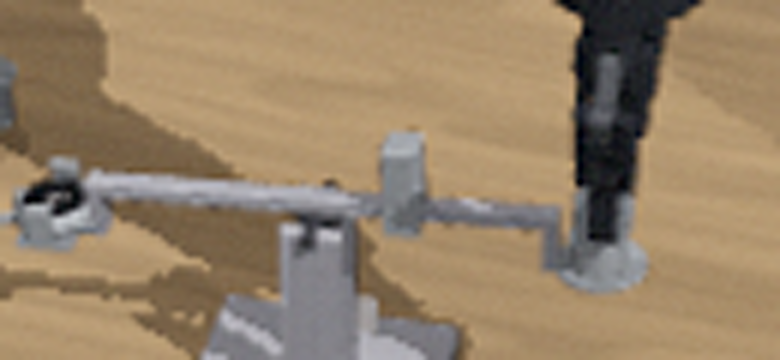

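```bash
python3 -m crank '[{"tx":-0.2,"ty":2.5,"tz":0,"twist":0},{"tx":0,"ty":0,"tz":0,"twist":0}]';  python3 -c "
from h import *
c,img=look('pics/w28.png',[.5808,.1265,.145],[[.5815,.1227,.1558]])
crop(img,220,200,200,140,4,'pics/w28c.png')"
```

```text
time: 18.1
tool_pos: [0.5806, 0.1276, 0.1439]
ee_rot: [0.55, -0.514, 0.458, -0.473]
contact_force: [0.1, -0.0, -0.2]
grip_width: 0.324
t 18.1 p [0.5806 0.1276 0.1439] grip 0.32390191216269215 F [ 0.0966 -0.022  -0.2487]
need mm tx,ty,tz [ 1.0852 -1.1622  0.1462] twist -0.0008505004428739082
[0.5815, 0.1227, 0.1558] -> [320.5538 317.1927]
tcp px [318.6154 291.0335]
```

View pics/w28c.png

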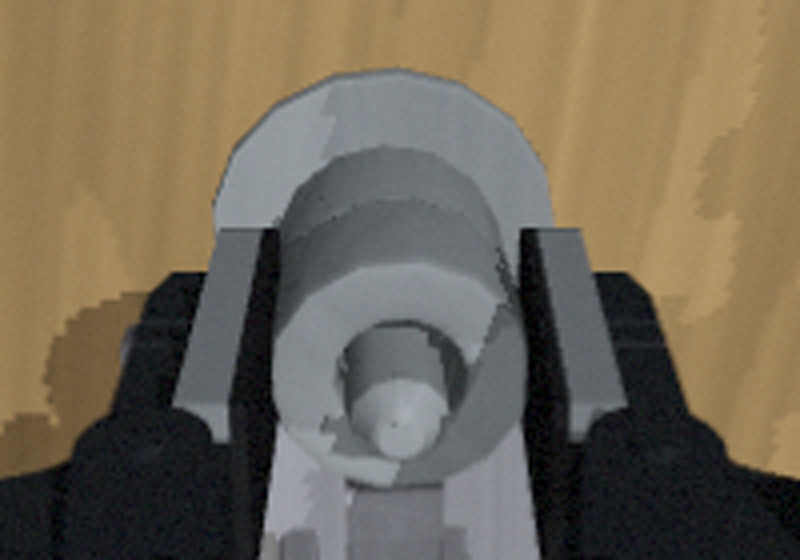

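```bash
python3 -m crank '[{"tx":0,"ty":0,"tz":0,"twist":0},{"tx":0,"ty":0,"tz":0,"twist":0},{"tx":0,"ty":0,"tz":0,"twist":0},{"tx":0,"ty":0,"tz":0,"twist":0}]' 0.6;  python3 -c "
from h import *
c,img=look('pics/w29.png',[.5808,.1265,.22])
crop(img,220,200,200,140,4,'pics/w29c.png')"
```

```text
time: 18.55
tool_pos: [0.581, 0.1276, 0.1444]
ee_rot: [0.55, -0.514, 0.458, -0.473]
contact_force: [0.0, -0.5, -0.2]
grip_width: 0.602
t 18.55 p [0.581  0.1276 0.1444] grip 0.6021557730098404 F [ 0.048  -0.5266 -0.1519]
need mm tx,ty,tz [ -0.1894 -75.5623   3.6972] twist -0.0009213419239318954
tcp px [318.4817 290.8039]
```

View pics/w29c.png

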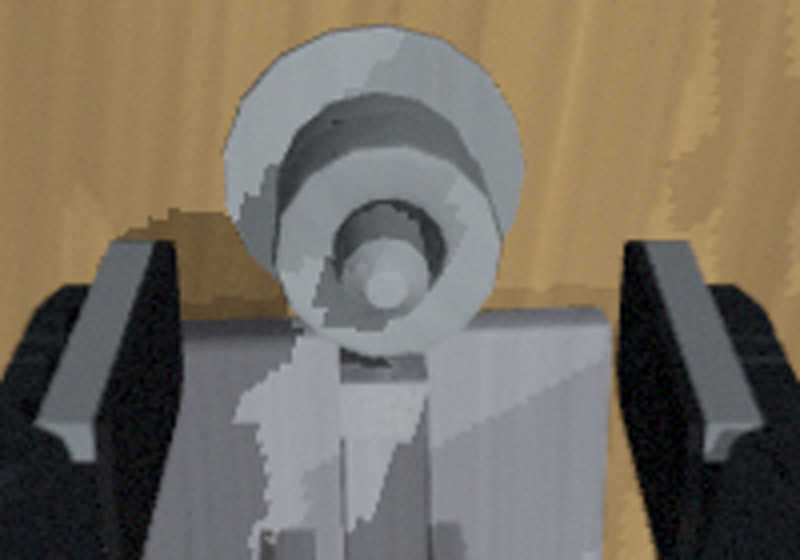

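```bash
python3 -m crank '[{"tx":0,"ty":-15,"tz":1,"twist":0},{"tx":0,"ty":-35,"tz":1.8,"twist":0},{"tx":0,"ty":-35,"tz":1.8,"twist":0},{"tx":20,"ty":-10,"tz":0,"twist":0},{"tx":20,"ty":0,"tz":0,"twist":0}]' 0.6; python3 -m crank '[{"tx":0,"ty":0,"tz":0,"twist":0},{"tx":0,"ty":0,"tz":0,"twist":0},{"tx":0,"ty":0,"tz":0,"twist":0}]' 0 20;   python3 -c "
from h import *
c,img=look('pics/w30.png',[.5808,.1265,.22])
img=ctrl.read_camera('scene');crop(img,260,160,130,90,6,'pics/s30.png');
img=ctrl.read_camera('top');crop(img,235,170,200,110,4,'pics/t30.png')
print(tool()[2][:,1])"
```

```text
time: 19.1
tool_pos: [0.5861, 0.087, 0.2455]
ee_rot: [0.551, -0.515, 0.456, -0.472]
contact_force: [0.4, 0.0, -0.4]
grip_width: 0.599
time: 19.4
tool_pos: [0.5864, 0.0828, 0.247]
ee_rot: [0.55, -0.513, 0.458, -0.474]
contact_force: [0.1, -0.9, 0.1]
grip_width: 0.093
t 19.4 p [0.5864 0.0828 0.247 ] grip 0.09338920759321062 F [ 0.1064 -0.9261  0.1119]
need mm tx,ty,tz [-43.6239  27.7302  -1.3055] twist -0.0028136744509931755
tcp px [318.3808 289.8377]
[ 0.0515  0.0239 -0.9984]
```

View pics/w30.png

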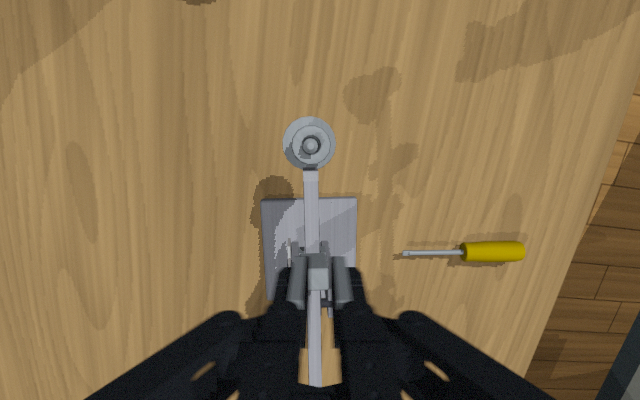

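View pics/s30.png

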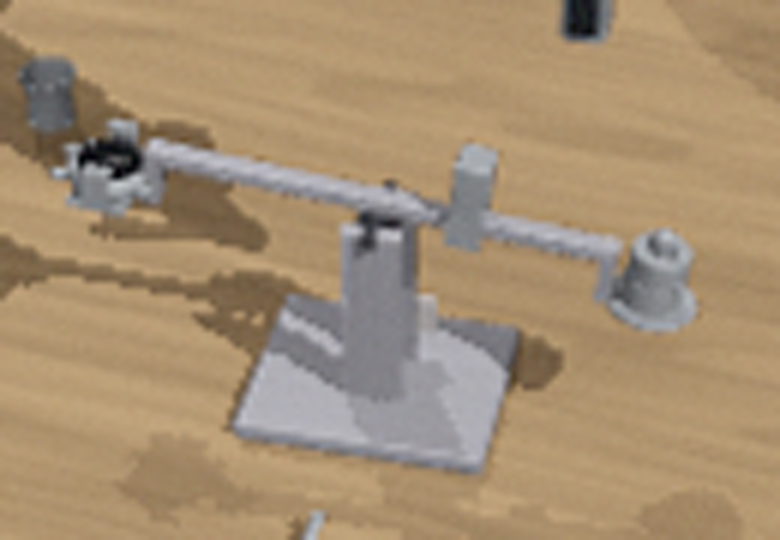

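View pics/t30.png

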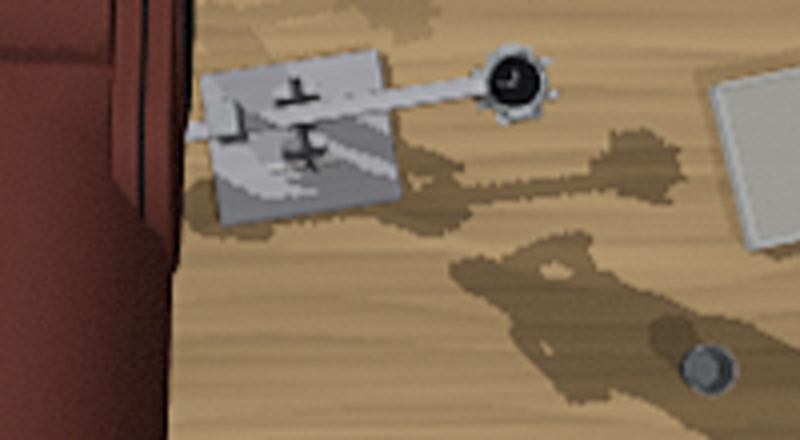

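```bash
python3 -c "
from h import *
c=ctrl.get_calibration('top')
piv=np.array([.6008,-.0149,.115]);Y=np.array([-.134,.991,0]);X_=np.array([.991,.134,0])
for u in((232,115),(232,120)):
    P=onz(c,(u[0]/4+235,u[1]/4+170),.156);d=P-piv;print(P,'s',d@Y,'x',d@X_)
img=cv2.imread('pics/w30.png')[:,:,::-1];crop(img,270,230,100,80,7,'pics/w30c.png')
cc=ctrl.get_calibration('wrist')
for s in(.03,.04,.05,.06):
    print(s,proj(cc,piv+Y*s+[0,0,.041]))
t=tool()[1]-piv;print('tcp s',t@Y,'x',t@X_)
"
```

```text
[0.5956 0.0287 0.156 ] s 0.04388912859059473 x 0.0007310699770619168
[0.5925 0.0287 0.156 ] s 0.044310847643023 x -0.002369961135871631
0.03 [313.9851 304.1575]
0.04 [313.8894 292.7271]
0.05 [313.7918 280.9842]
0.06 [313.6922 268.92  ]
tcp s 0.09946182598307597 x -0.0011594521535118396
```

View pics/w30c.png

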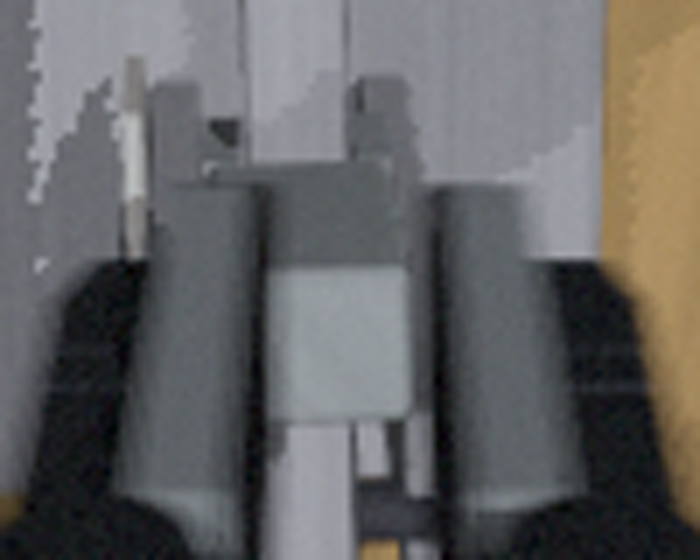

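```bash
python3 -m crank '[{"tx":8,"ty":15,"tz":0,"twist":-0.003},{"tx":7,"ty":25,"tz":0,"twist":0},{"tx":0,"ty":25,"tz":0,"twist":0},{"tx":0,"ty":20,"tz":0,"twist":0},{"tx":0,"ty":0,"tz":0,"twist":0}]' 0 20;   cat >> h.py <<'E'
piv=np.array([.6008,-.0149,.115]);Y=np.array([-.134,.991,0]);X_=np.array([.991,.134,0])
def sx():
    s,p,R=tool();d=p-piv;print('s %.1f x %.1f z %.1f mm'%(d@Y*1e3,d@X_*1e3,p[2]*1e3),'tilt',R[:,1],'F',np.array(s['contact_force']),'t',s['time'])
E
python3 -c "
from h import *
sx();img=ctrl.read_camera('wrist');cv2.imwrite('pics/w31.png',img[:,:,::-1])
img=ctrl.read_camera('scene');crop(img,260,160,130,90,6,'pics/s31.png')"
```

```text
time: 20.05
tool_pos: [0.5919, 0.0705, 0.1543]
ee_rot: [0.551, -0.516, 0.456, -0.472]
contact_force: [0.3, 0.7, 0.5]
grip_width: 0.001
s 85.8 x 2.6 z 154.3 mm tilt [ 0.0492  0.0227 -0.9985] F [0.2777 0.6965 0.5061] t 20.05
```

View pics/w31.png

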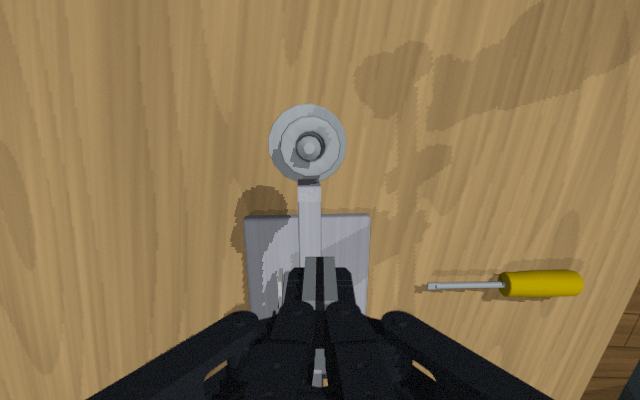

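View pics/s31.png

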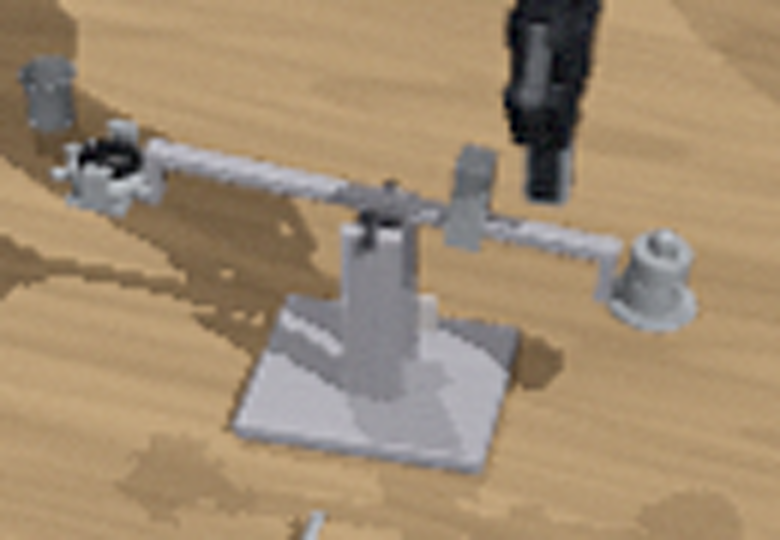

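```bash
python3 -m crank '[{"tx":7,"ty":0,"tz":0,"twist":0},{"tx":4,"ty":0,"tz":0,"twist":0},{"tx":2,"ty":0,"tz":0,"twist":0},{"tx":2,"ty":0,"tz":0,"twist":0},{"tx":2,"ty":0,"tz":0,"twist":0}]'; python3 -m crank '[{"tx":2,"ty":0,"tz":0,"twist":0},{"tx":2,"ty":0,"tz":0,"twist":0},{"tx":3,"ty":0,"tz":0,"twist":0},{"tx":3,"ty":0,"tz":0,"twist":0},{"tx":3,"ty":0,"tz":0,"twist":0}]'; python3 -c "
from h import *
sx();
img=ctrl.read_camera('scene');crop(img,260,160,130,90,6,'pics/s32.png')"
```

```text
time: 20.65
tool_pos: [0.5976, 0.0525, 0.1604]
ee_rot: [0.554, -0.513, 0.454, -0.473]
contact_force: [-0.9, 1.1, 0.1]
grip_width: 0.001
time: 21.15
tool_pos: [0.5996, 0.04, 0.1606]
ee_rot: [0.555, -0.513, 0.454, -0.472]
contact_force: [0.4, 1.9, 1.5]
grip_width: -0.002
s 54.6 x 6.2 z 160.6 mm tilt [ 0.0573  0.0276 -0.998 ] F [0.3871 1.8795 1.5367] t 21.15
```

View pics/s32.png

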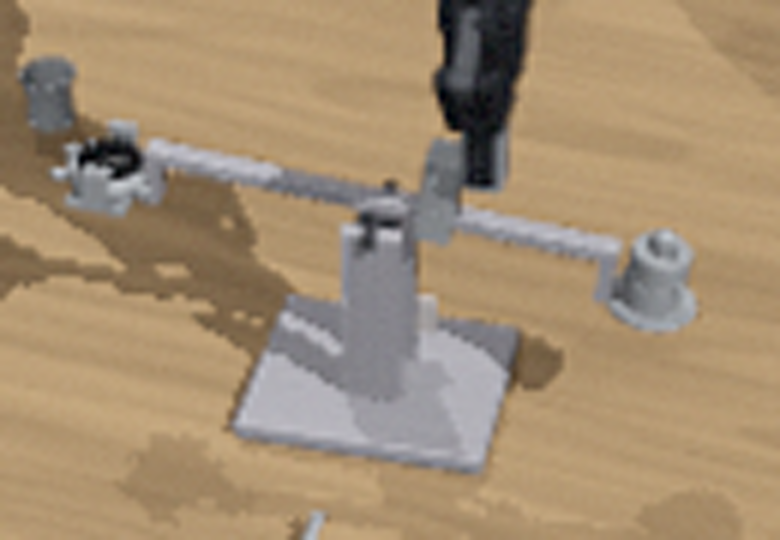

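```bash
python3 -m crank '[{"tx":-6,"ty":0,"tz":0,"twist":-0.005},{"tx":-3,"ty":3,"tz":-3,"twist":0},{"tx":0,"ty":2,"tz":0,"twist":0},{"tx":0,"ty":0,"tz":0,"twist":0},{"tx":0,"ty":0,"tz":0,"twist":0}]'; python3 -m crank '[{"tx":0,"ty":0,"tz":0,"twist":0},{"tx":0,"ty":0,"tz":0,"twist":0},{"tx":0,"ty":0,"tz":0,"twist":0},{"tx":0,"ty":0,"tz":0,"twist":0},{"tx":0,"ty":0,"tz":0,"twist":0}]'; python3 -c "
from h import *
sx();
img=ctrl.read_camera('scene');crop(img,260,160,130,90,6,'pics/s33.png');img=ctrl.read_camera('top');crop(img,235,170,150,70,5,'pics/t33.png')"
```

```text
time: 21.7
tool_pos: [0.5952, 0.0477, 0.1547]
ee_rot: [0.555, -0.515, 0.453, -0.471]
contact_force: [0.6, 0.2, -0.7]
grip_width: -0.001
time: 22.2
tool_pos: [0.5954, 0.0474, 0.1549]
ee_rot: [0.555, -0.515, 0.453, -0.472]
contact_force: [0.5, 0.5, -0.3]
grip_width: -0.0
s 62.5 x 3.0 z 154.9 mm tilt [ 0.0577  0.0254 -0.998 ] F [ 0.4902  0.5483 -0.2507] t 22.2
```

View pics/s33.png

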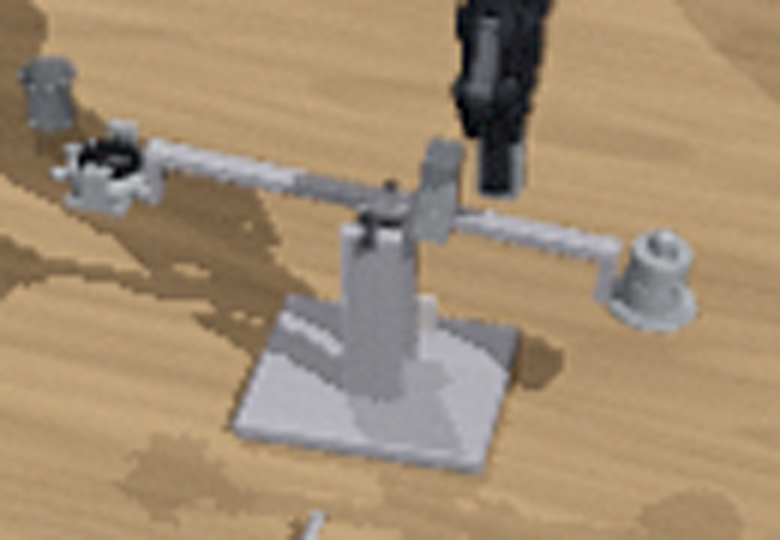

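View pics/t33.png

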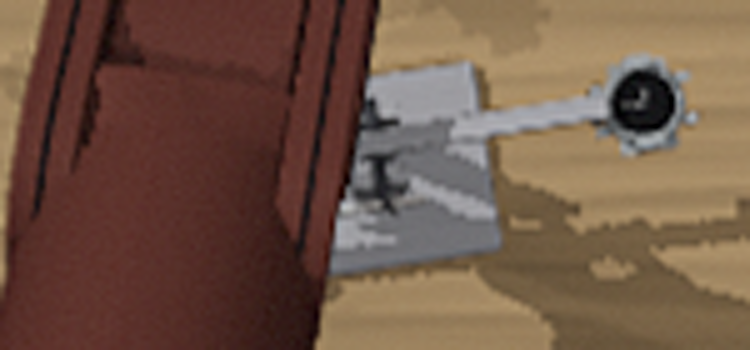

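```bash
python3 -m crank '[{"tx":4,"ty":0,"tz":0,"twist":0},{"tx":2,"ty":0,"tz":0,"twist":0},{"tx":2,"ty":0,"tz":0,"twist":0},{"tx":3,"ty":0.3,"tz":-0.3,"twist":0},{"tx":3,"ty":0.3,"tz":-0.3,"twist":0}]'; python3 -m crank '[{"tx":3,"ty":0.3,"tz":-0.3,"twist":0},{"tx":3,"ty":0.3,"tz":-0.3,"twist":0},{"tx":3,"ty":0.3,"tz":-0.3,"twist":0},{"tx":2,"ty":0,"tz":0,"twist":0}]'; python3 -c "
from h import *
sx()"; python3 -m crank '[{"tx":-6,"ty":0,"tz":0,"twist":0},{"tx":-4,"ty":0,"tz":0,"twist":0},{"tx":0,"ty":0,"tz":0,"twist":0},{"tx":0,"ty":0,"tz":0,"twist":0},{"tx":0,"ty":0,"tz":0,"twist":0}]'; python3 -c "
from h import *
sx();
img=ctrl.read_camera('scene');crop(img,260,160,130,90,6,'pics/s34.png')"
```

```text
time: 22.8
tool_pos: [0.5973, 0.0333, 0.1542]
ee_rot: [0.556, -0.514, 0.452, -0.471]
contact_force: [0.0, 0.8, 1.5]
grip_width: 0.003
time: 23.2
tool_pos: [0.5983, 0.0216, 0.1532]
ee_rot: [0.556, -0.514, 0.452, -0.471]
contact_force: [-0.7, 1.9, 1.9]
grip_width: 0.006
s 36.5 x 2.4 z 153.2 mm tilt [ 0.0585  0.0271 -0.9979] F [-0.6797  1.8611  1.8527] t 23.2
time: 23.7
tool_pos: [0.5963, 0.0314, 0.1529]
ee_rot: [0.555, -0.515, 0.452, -0.471]
contact_force: [0.1, 0.2, 0.2]
grip_width: -0.004
s 46.5 x 1.7 z 152.9 mm tilt [ 0.0576  0.0257 -0.998 ] F [0.1474 0.1888 0.2103] t 23.7
```

View pics/s34.png

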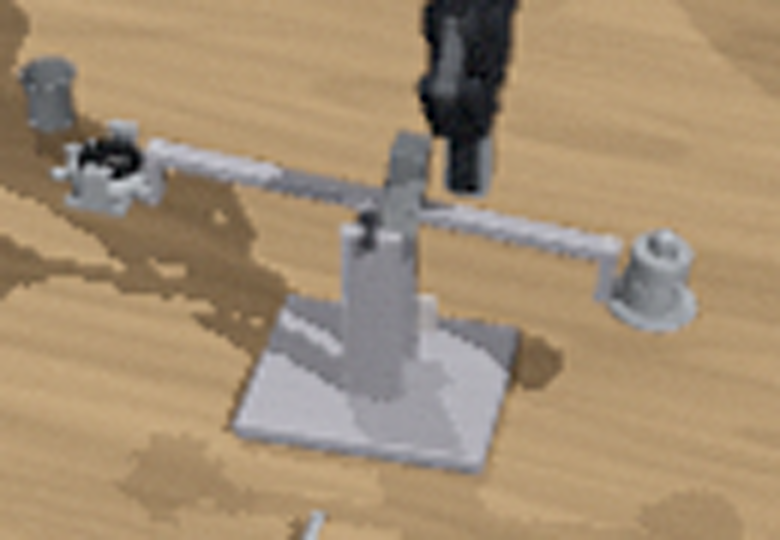

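```bash
python3 -m crank '[{"tx":5,"ty":0,"tz":0,"twist":0},{"tx":3,"ty":0,"tz":0,"twist":0},{"tx":2,"ty":0,"tz":0,"twist":0},{"tx":2,"ty":0,"tz":0,"twist":0},{"tx":3,"ty":0,"tz":0,"twist":0}]'; python3 -m crank '[{"tx":3,"ty":0,"tz":0,"twist":0},{"tx":3,"ty":0,"tz":0,"twist":0},{"tx":3,"ty":0,"tz":0,"twist":0},{"tx":3,"ty":0,"tz":0,"twist":0},{"tx":2,"ty":0,"tz":0,"twist":0}]'; python3 -c "
from h import *
sx()"; python3 -m crank '[{"tx":-6,"ty":0,"tz":0,"twist":0},{"tx":-4,"ty":0,"tz":0,"twist":0},{"tx":0,"ty":0,"tz":0,"twist":0},{"tx":0,"ty":0,"tz":0,"twist":0},{"tx":0,"ty":0,"tz":0,"twist":0}]'; python3 -c "
from h import *
sx();
img=ctrl.read_camera('scene');crop(img,260,160,130,90,6,'pics/s35.png')"
```

```text
time: 24.25
tool_pos: [0.5988, 0.0159, 0.1528]
ee_rot: [0.555, -0.514, 0.453, -0.471]
contact_force: [-0.9, 1.7, 0.9]
grip_width: -0.002
time: 24.75
tool_pos: [0.6011, 0.0008, 0.1526]
ee_rot: [0.556, -0.514, 0.453, -0.471]
contact_force: [-0.3, 1.5, 1.2]
grip_width: -0.0
s 15.6 x 2.4 z 152.6 mm tilt [ 0.0579  0.0269 -0.998 ] F [-0.3289  1.5242  1.2014] t 24.75
time: 25.25
tool_pos: [0.5993, 0.0109, 0.1525]
ee_rot: [0.555, -0.515, 0.452, -0.471]
contact_force: [0.6, 0.0, -0.2]
grip_width: -0.002
s 25.7 x 2.0 z 152.5 mm tilt [ 0.0576  0.0257 -0.998 ] F [ 0.6052  0.0131 -0.1812] t 25.25
```

View pics/s35.png

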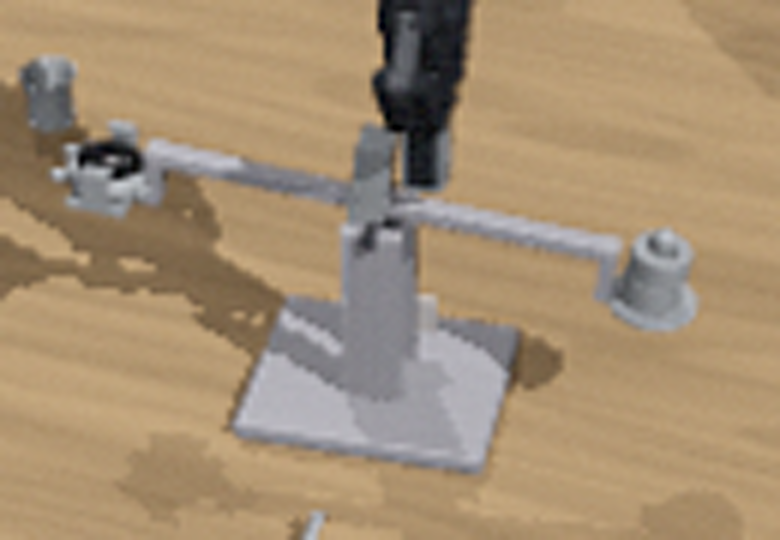

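```bash
python3 -m crank '[{"tx":5,"ty":0,"tz":0,"twist":0},{"tx":3,"ty":0,"tz":0,"twist":0},{"tx":2,"ty":-0.5,"tz":0,"twist":0},{"tx":2,"ty":-0.5,"tz":0,"twist":0},{"tx":3,"ty":-0.5,"tz":0,"twist":0}]'; python3 -m crank '[{"tx":3,"ty":0,"tz":0,"twist":0},{"tx":3,"ty":0,"tz":0,"twist":0},{"tx":2,"ty":0,"tz":0,"twist":0},{"tx":2,"ty":0,"tz":0,"twist":0}]'; python3 -c "
from h import *
sx()"; python3 -m crank '[{"tx":-6,"ty":0,"tz":0,"twist":0},{"tx":-4,"ty":0,"tz":0,"twist":0},{"tx":0,"ty":0,"tz":0,"twist":0},{"tx":0,"ty":0,"tz":0,"twist":0},{"tx":0,"ty":0,"tz":0,"twist":0}]'; python3 -c "
from h import *
sx();
img=ctrl.read_camera('scene');crop(img,260,160,130,90,6,'pics/s36.png')"
```

```text
time: 25.8
tool_pos: [0.6014, -0.0046, 0.1537]
ee_rot: [0.555, -0.515, 0.453, -0.471]
contact_force: [-0.2, 0.5, -1.4]
grip_width: 0.002
time: 26.2
tool_pos: [0.6029, -0.0154, 0.1533]
ee_rot: [0.555, -0.515, 0.453, -0.471]
contact_force: [0.1, 2.2, -0.5]
grip_width: -0.0
s -0.7 x 2.0 z 153.3 mm tilt [ 0.0568  0.0268 -0.998 ] F [ 0.1341  2.1981 -0.5178] t 26.2
time: 26.7
tool_pos: [0.6015, -0.0054, 0.1538]
ee_rot: [0.555, -0.515, 0.453, -0.471]
contact_force: [0.4, -0.1, -0.8]
grip_width: -0.001
s 9.3 x 2.0 z 153.8 mm tilt [ 0.0575  0.0256 -0.998 ] F [ 0.4205 -0.1281 -0.762 ] t 26.7
```

View pics/s36.png

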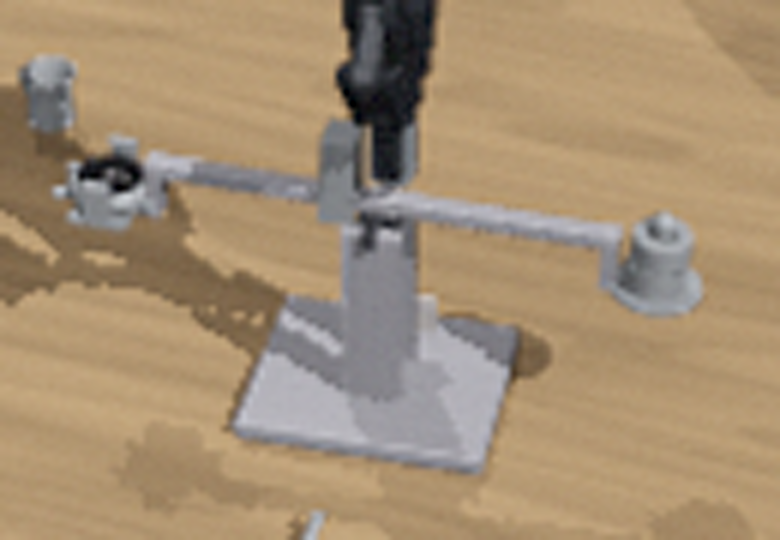

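```bash
python3 -m crank '[{"tx":-5,"ty":0,"tz":0,"twist":0},{"tx":0,"ty":0,"tz":0,"twist":0},{"tx":0,"ty":0,"tz":0,"twist":0},{"tx":0,"ty":0,"tz":0,"twist":0},{"tx":0,"ty":0,"tz":0,"twist":0}]';python3 -m crank '[{"tx":0,"ty":0,"tz":0,"twist":0},{"tx":0,"ty":0,"tz":0,"twist":0},{"tx":0,"ty":0,"tz":0,"twist":0},{"tx":0,"ty":0,"tz":0,"twist":0},{"tx":0,"ty":0,"tz":0,"twist":0}]'; cat > beam.py <<'E'
from h import *
def dial(img):
    g=img[175:210,262:300].astype(float).sum(2); w=np.clip(170-g,0,None)
    n,l,st,ce=cv2.connectedComponentsWithStats((w>0).astype(np.uint8)); i=1+np.argmax(st[1:,4]); w=w*(l==i)
    yy,xx=np.mgrid[175:210,262:300]; return (xx*w).sum()/w.sum(),(yy*w).sum()/w.sum(),st[i,4]
def crop2full(name):
    im=cv2.imread(name)[:,:,::-1]; s=cv2.resize(im,(130,90),interpolation=cv2.INTER_AREA)
    f=np.full((400,640,3),255,np.uint8); f[160:250,260:390]=s; return f
E
python3 -c "
from beam import *
print('-.1',dial(cv2.imread('pics/scene0.png')[:,:,::-1]))
for n in('s30','s31','s32','s33','s34','s35','s36'):print(n,dial(crop2full(f'pics/{n}.png')))
c=ctrl.get_calibration('scene')
for k in range(4):
    im=ctrl.read_camera('scene');cv2.imwrite(f'pics/f37_{k}.png',im[:,:,::-1]);print(dial(im),ctrl.state()['time'])
crop(im,260,160,130,90,6,'pics/s37.png');sx()
for a in(-.1,0,.1):
    p=piv+Y*(-.14)+[0,0,.14*a+.0]
    print(a,proj(c,p))
"
```

```text
time: 27.25
tool_pos: [0.6008, -0.0002, 0.154]
ee_rot: [0.555, -0.515, 0.453, -0.472]
contact_force: [-0.2, 0.5, -0.0]
grip_width: -0.003
time: 27.75
tool_pos: [0.6008, -0.0005, 0.154]
ee_rot: [0.555, -0.515, 0.453, -0.472]
contact_force: [-0.7, -0.2, -0.4]
grip_width: 0.002
-.1 (np.float64(278.8733256792958), np.float64(193.2422502870264), np.int32(33))
s30 (np.float64(278.13928841786526), np.float64(185.62490537471612), np.int32(34))
s31 (np.float64(278.1277013752456), np.float64(185.6106090373281), np.int32(34))
s32 (np.float64(278.119139123751), np.float64(185.55495772482706), np.int32(34))
s33 (np.float64(278.2076589024872), np.float64(185.63955783655743), np.int32(34))
s34 (np.float64(278.34525228446563), np.float64(185.64799364322607), np.int32(35))
s35 (np.float64(278.1477422183253), np.float64(185.7829899167032), np.int32(31))
s36 (np.float64(278.1669941060904), np.float64(188.25098231827113), np.int32(31))
(np.float64(277.9385302197802), np.float64(187.5216346153846), np.int32(34)) 27.8
(np.float64(278.0192439862543), np.float64(187.54329896907217), np.int32(36)) 27.85
(np.float64(278.0469011725293), np.float64(187.6281407035176), np.int32(34)) 27.9
(np.float64(277.9608381999313), np.float64(187.6386121607695), np.int32(33)) 27.95
s 14.3 x 1.9 z 154.0 mm tilt [ 0.0577  0.0254 -0.998 ] F [ 0.7939  0.6656 -0.8879] t 27.95
-0.1 [277.9367 192.7737]
0 [277.5913 189.0606]
0.1 [277.2412 185.2932]
```

View pics/s37.png

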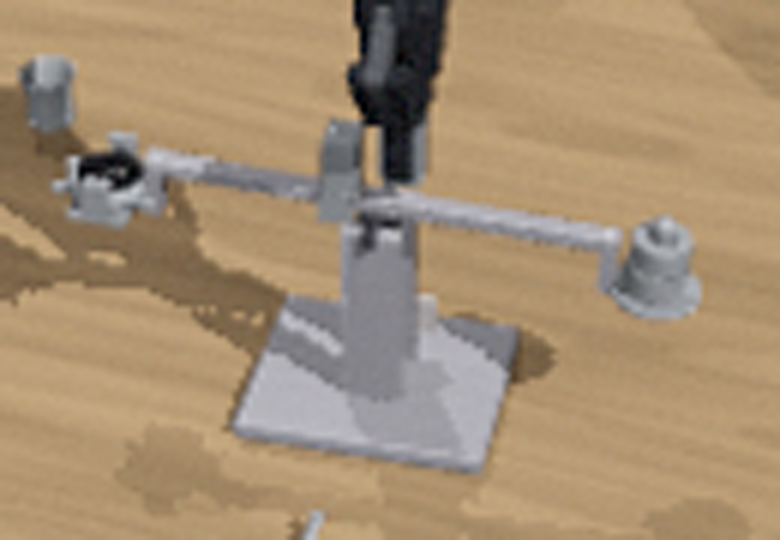

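```bash
python3 -m crank '[{"tx":6,"ty":0,"tz":0,"twist":0},{"tx":4,"ty":0,"tz":0,"twist":0},{"tx":2,"ty":0,"tz":0,"twist":0},{"tx":2,"ty":0,"tz":0,"twist":0},{"tx":2,"ty":0,"tz":0,"twist":0}]'; python3 -c "
from h import *
sx()"; python3 -m crank '[{"tx":2,"ty":0,"tz":0,"twist":0},{"tx":2,"ty":0,"tz":0,"twist":0},{"tx":2,"ty":0,"tz":0,"twist":0}]'; python3 -c "
from h import *
sx()"
```

```text
time: 28.45
tool_pos: [0.6031, -0.017, 0.1534]
ee_rot: [0.555, -0.515, 0.453, -0.471]
contact_force: [0.4, 1.8, -1.8]
grip_width: 0.002
s -2.4 x 2.0 z 153.4 mm tilt [ 0.0571  0.0263 -0.998 ] F [ 0.421   1.8497 -1.8289] t 28.45
time: 28.75
tool_pos: [0.6039, -0.023, 0.1531]
ee_rot: [0.555, -0.515, 0.453, -0.471]
contact_force: [0.3, 1.5, -0.3]
grip_width: -0.0
s -8.5 x 2.0 z 153.1 mm tilt [ 0.0566  0.0267 -0.998 ] F [ 0.3296  1.4516 -0.3366] t 28.75
```

```bash
python3 -m crank '[{"tx":-3,"ty":0,"tz":0,"twist":0},{"tx":-6,"ty":0,"tz":0,"twist":0},{"tx":0,"ty":0,"tz":0,"twist":0},{"tx":0,"ty":0,"tz":0,"twist":0},{"tx":0,"ty":0,"tz":0,"twist":0}]';python3 -m crank '[{"tx":0,"ty":0,"tz":0,"twist":0},{"tx":0,"ty":0,"tz":0,"twist":0},{"tx":0,"ty":0,"tz":0,"twist":0},{"tx":0,"ty":0,"tz":0,"twist":0},{"tx":0,"ty":0,"tz":0,"twist":0}]' >/dev/null; python3 -m crank '[{"tx":0,"ty":0,"tz":0,"twist":0},{"tx":0,"ty":0,"tz":0,"twist":0},{"tx":0,"ty":0,"tz":0,"twist":0},{"tx":0,"ty":0,"tz":0,"twist":0},{"tx":0,"ty":0,"tz":0,"twist":0}]' >/dev/null; python3 -c "
from beam import *
for k in range(8):
    im=ctrl.read_camera('scene');cv2.imwrite(f'pics/f38_{k}.png',im[:,:,::-1]);print(dial(im),ctrl.state()['time'])
crop(im,260,160,130,90,6,'pics/s38.png');sx()
"
```

```text
time: 29.25
tool_pos: [0.6028, -0.0141, 0.1537]
ee_rot: [0.555, -0.515, 0.453, -0.471]
contact_force: [-0.4, 0.4, -0.3]
grip_width: 0.005
(np.float64(278.3027453930049), np.float64(188.98081985708913), np.int32(32)) 30.3
(np.float64(278.2758620689655), np.float64(188.93486590038313), np.int32(32)) 30.35
(np.float64(278.3012364181341), np.float64(188.98988385162983), np.int32(34)) 30.4
(np.float64(278.2338450553374), np.float64(189.00785433773652), np.int32(32)) 30.45
(np.float64(278.28712871287127), np.float64(189.0770862800566), np.int32(34)) 30.5
(np.float64(278.3617494440326), np.float64(189.04225352112675), np.int32(33)) 30.55
(np.float64(278.3729433272395), np.float64(189.0526508226691), np.int32(33)) 30.6
(np.float64(278.36105930622904), np.float64(189.05967922417008), np.int32(33)) 30.65
s 0.1 x 2.0 z 153.7 mm tilt [ 0.0575  0.0254 -0.998 ] F [-0.5226 -0.2706 -0.2197] t 30.65
```

View pics/s38.png

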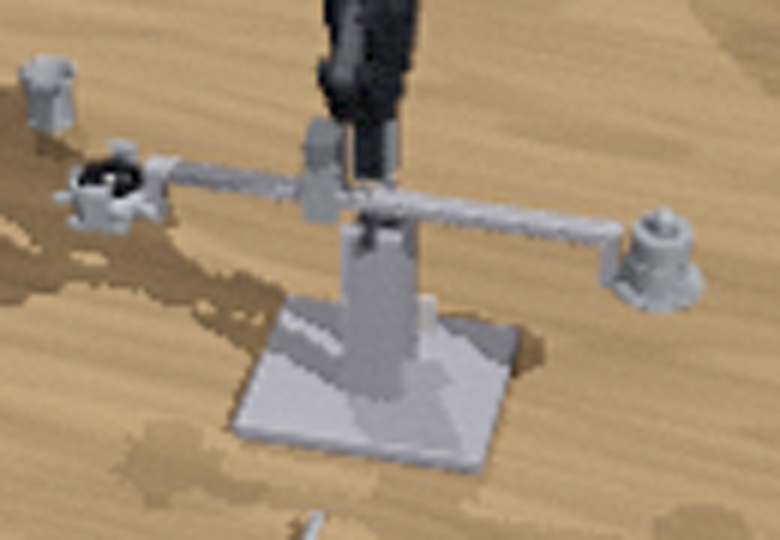

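```bash
cat >> beam.py <<'E'
def rail(img,c0=347,c1=359):
    r=[]
    g=img.astype(float)
    w=np.clip(45-(g[185:212,:,0]-g[185:212,:,2]),0,45)
    for c in range(c0,c1): 
        k=w[:,c];i=int(np.argmax(np.convolve(k,np.ones(3),'same')));a=slice(max(i-4,0),i+5);r.append((np.arange(185,212)[a]*k[a]).sum()/k[a].sum())
    return np.mean(r)
E
python3 -c "
from beam import *
a=rail(cv2.imread('pics/scene0.png')[:,:,::-1]);print('-.1',a)
b=[rail(crop2full(f'pics/{n}.png')) for n in('s30','s31','s33','s34')];print('+.1',b)
for f in('f37','f38'):
    m=np.mean([rail(cv2.imread(f'pics/{f}_{k}.png')[:,:,::-1]) for k in range(4)]);B=np.mean(b)
    print(f,m,'angle',-.1+.2*(m-a)/(B-a))
# line slope absolute check: rail ends project
"

```

```text
-.1 194.49992913160648
+.1 [np.float64(199.47124369458126), np.float64(192.69050797514876), np.float64(199.4652923097195), np.float64(199.4528048963282)]
f37 198.15865142970634 angle 0.12377279986963782
f38 197.26506244008777 angle 0.06911959204255685
```

```bash
python3 -m crank '[{"tx":5,"ty":0,"tz":0,"twist":0},{"tx":2,"ty":0,"tz":0,"twist":0},{"tx":1,"ty":0,"tz":0,"twist":0},{"tx":0,"ty":0,"tz":0,"twist":0}]'>/dev/null; python3 -c "
from h import *
sx();sx()";  python3 -m crank '[{"tx":1,"ty":0,"tz":0,"twist":0},{"tx":1,"ty":0,"tz":0,"twist":0}]'; python3 -c "
from h import *
sx()"
```

```text
s -8.4 x 2.0 z 153.4 mm tilt [ 0.0573  0.0259 -0.998 ] F [-0.7767  0.3222 -0.0158] t 31.05
s -8.4 x 2.0 z 153.4 mm tilt [ 0.0573  0.0259 -0.998 ] F [-0.7767  0.3222 -0.0158] t 31.05
time: 31.25
tool_pos: [0.6042, -0.0246, 0.1533]
ee_rot: [0.555, -0.515, 0.453, -0.471]
contact_force: [-0.5, 0.3, 0.0]
grip_width: 0.003
s -10.0 x 2.1 z 153.3 mm tilt [ 0.057   0.0263 -0.998 ] F [-0.5264  0.2884  0.0296] t 31.25
```

```bash
python3 -m crank '[{"tx":1,"ty":0,"tz":0,"twist":0},{"tx":1,"ty":0,"tz":0,"twist":0}]'; python3 -c "
from h import *
sx()"
```

```text
time: 31.45
tool_pos: [0.6044, -0.0263, 0.1531]
ee_rot: [0.555, -0.515, 0.453, -0.471]
contact_force: [-0.2, 1.2, -1.7]
grip_width: 0.001
s -11.8 x 2.0 z 153.1 mm tilt [ 0.0567  0.0267 -0.998 ] F [-0.1543  1.2175 -1.7403] t 31.45
```

```bash
python3 -m crank '[{"tx":-3,"ty":0,"tz":0,"twist":0},{"tx":-6,"ty":0,"tz":0,"twist":0},{"tx":0,"ty":0,"tz":0,"twist":0},{"tx":0,"ty":0,"tz":0,"twist":0},{"tx":0,"ty":0,"tz":0,"twist":0}]'>/dev/null;python3 -m crank '[{"tx":0,"ty":0,"tz":0,"twist":0},{"tx":0,"ty":0,"tz":0,"twist":0},{"tx":0,"ty":0,"tz":0,"twist":0},{"tx":0,"ty":0,"tz":0,"twist":0},{"tx":0,"ty":0,"tz":0,"twist":0}]' >/dev/null; python3 -m crank '[{"tx":0,"ty":0,"tz":0,"twist":0},{"tx":0,"ty":0,"tz":0,"twist":0},{"tx":0,"ty":0,"tz":0,"twist":0},{"tx":0,"ty":0,"tz":0,"twist":0},{"tx":0,"ty":0,"tz":0,"twist":0}]' >/dev/null; cat >> beam.py <<'E'
def meas(tag,n=8):
    D=[];Rr=[]
    for k in range(n):
        im=ctrl.read_camera('scene');D.append(dial(im)[1]);Rr.append(rail(im))
    cv2.imwrite(f'pics/{tag}.png',im[:,:,::-1])
    D=np.array(D);Rr=np.array(Rr)
    print('dial ang',((189.46-D)/38.1),'mean',((189.46-D)/38.1).mean());print('rail ang',-.1+.2*(Rr.mean()-194.5)/4.965);sx()
    return im
E
python3 -c "
from beam import *
meas('f39')"
```

```text
dial ang [-0.0004 -0.0027 -0.0007 -0.0011  0.002  -0.0003  0.0006 -0.0014] mean -0.0004986496822808264
rail ang -0.005059416598173105
s -3.2 x 2.0 z 153.6 mm tilt [ 0.0575  0.0255 -0.998 ] F [-0.5645 -0.6665  1.0196] t 33.35
```

```bash
python3 -m crank '[{"tx":-2,"ty":-10,"tz":0.6,"twist":0},{"tx":0,"ty":-25,"tz":1.4,"twist":0},{"tx":0,"ty":-35,"tz":2,"twist":0},{"tx":0,"ty":-35,"tz":2,"twist":0},{"tx":0,"ty":-20,"tz":-20,"twist":0}]'>/dev/null;python3 -m crank '[{"tx":-30,"ty":0,"tz":-35,"twist":0},{"tx":-40,"ty":0,"tz":-20,"twist":0},{"tx":-45,"ty":0,"tz":0,"twist":0},{"tx":-45,"ty":0,"tz":0,"twist":0},{"tx":-40,"ty":0,"tz":0,"twist":0}]' >/dev/null; python3 -m crank '[{"tx":-40,"ty":0,"tz":0,"twist":0},{"tx":-30,"ty":0,"tz":0,"twist":0},{"tx":-10,"ty":0,"tz":0,"twist":0},{"tx":0,"ty":0,"tz":0,"twist":0},{"tx":0,"ty":0,"tz":0,"twist":0}]'; 
python3 -c "
from beam import *
im=meas('f40',12);crop(im,260,160,130,90,6,'pics/s40.png')
cv2.imwrite('pics/t40.png',ctrl.read_camera('top')[:,:,::-1])"
```

```text
time: 34.85
tool_pos: [0.4889, 0.2508, 0.2944]
ee_rot: [0.556, -0.508, 0.456, -0.474]
contact_force: [0.4, -0.1, 0.2]
grip_width: 0.003
dial ang [-0.0023 -0.0029 -0.0026 -0.0026 -0.0013 -0.0046 -0.003  -0.003  -0.0034
 -0.0022 -0.0035 -0.0033] mean -0.0028897762200148294
rail ang -0.00443527618808176
s 279.4 x -75.5 z 294.2 mm tilt [ 0.0635  0.0346 -0.9974] F [0.0814 0.1794 0.0656] t 35.45
```

View pics/s40.png

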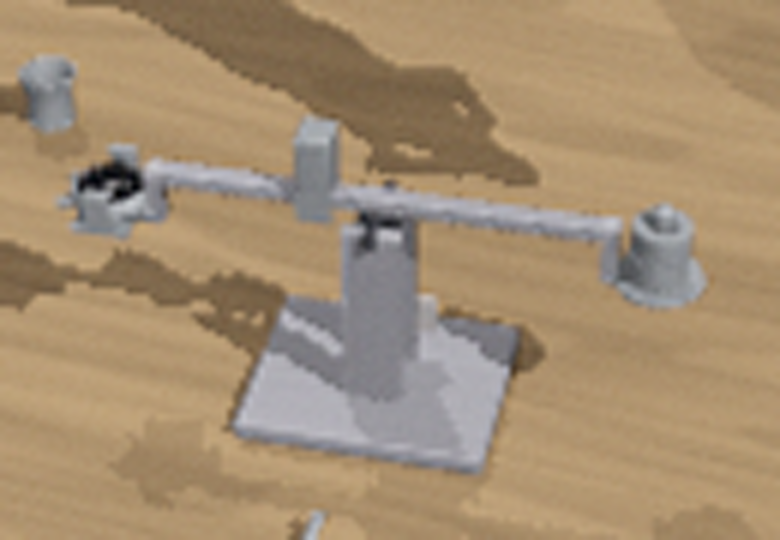

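View pics/t40.png

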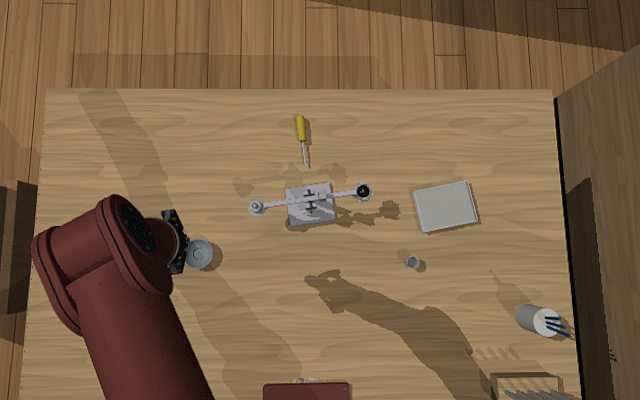

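```bash
python3 -c "
from cell import ctrl
s=ctrl.state();print(s['time'],s['contact_force']);ctrl.finish_job()"
```

```text
35.5 [-0.49922543 -0.79711179 -0.05895372]
the job is handed in; nothing more can be done
```

I threaded both ring weights onto the pan post, which tipped the beam to its pan-side stop. I then pushed the poise about 70 mm towards the watch with the closed fingertips, in six pushes. After each push I backed off to see where the beam settled. I handed the job in at 35.5 s with the arm well clear of the balance.

**Last checks:**
- **Level:** the beam was at rest, untouched, at about −0.003 rad (watch dial) and −0.004 rad (rail). I measured both by interpolating between pictures of the beam at its two stops. They agree that it sits slightly watch-side down, by less than 1 mm of poise travel. I left that uncorrected because another push could have overshot.
- **Rings and bystanders:** both rings sit stacked on the post, and the tray, loupe, screwdriver and dish look undisturbed by eye.
- **Forces:** readings stayed within about 3 N throughout.

**What did not go perfectly:**
- **Tool tilt:** the tool drifted to about 3–4° off vertical from the second ring onwards, and I allowed for it.
- **Second ring:** the pan was about 4 mm lower than expected while I threaded this ring. The ring may have rubbed the post, or the first ring had already lowered the pan a little. No force showed.
- **Level uncertainty:** the watch-side stop reference comes from a single picture, so the level figure is uncertain by about 0.003 rad.

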